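# Put a gel cassette under the blue-light viewer's amber cover

## Task

Take the orange gel cassette out of its drying rack, lay it flat on the black rubber pad and let go of it, then pick it up again and lay it flat on the blue window of the viewer, lengthwise front to back and wholly inside the blue area. Then fold the viewer's amber cover down from its open position to 45 degrees, in line with the yellow index bars, leave it there, and last press the green lamp button fully down and release it. Do not drop the cassette, and leave the dishes, the bottle and the tube block where they are.

Things in the scene. Friction and masses are not known exactly. Their poses are not given: they have to be found in the camera images.
- cassette: Orange rigid gel cassette with pink faces, a plain slab 16 x 60 x 110 mm, about 0.16 kg. Origin at its centre; its x axis runs through the 16 mm thickness, y along the 60 mm width, z along the 110 mm length. At the start it stands on its short end in the rack, z up. Either face may end up on top, and either end to the front.
- rack: White drying rack, fixed, left or right of the pad. Base 90 x 90 x 10 mm, origin under its centre. Two walls 7 mm thick, 40 mm wide (y), 35 mm tall above the base, at x = +-13.5 mm; the cassette stands loosely between them on the base, 10 mm above the bench, thickness along the rack's x, width along its y, its sides 10 mm proud of the walls.
- pad: Black rubber pad, fixed flat on the bench, 190 mm (x) x 120 mm (y) x 4 mm thick; origin at the centre of its underside.
- viewer: White viewer, fixed, across the pad from the rack. Base 270 (x) x 180 (y) mm, top face 50 mm up; origin under its centre; front is -x: button in front, window in the middle, hinge along y at the back. Studs 22 mm tall at x = -38, y = +-81 mm, posts 30 mm tall at x = 123, y = +-81. On its sides yellow bars rise forwards from the hinge at 45 degrees.
- window (a point): Centre of the window, on the viewer's top face (straight above the viewer's origin), axes as the viewer's. The light-blue area is 140 mm along x by 90 mm along y, flush, with a black border.
- cover (a joint): Angle (rad) of the amber cover: 0 = level, closed; grows as it swings up and back; 0.785 = 45 degrees, 1.571 = upright, 1.9 = stop. Starts upright or leaning up to 14 degrees back. A stiff hinge (0.25 N m) holds it wherever it is left; 1 to 2.5 N at the tab moves it. Stiff panel 156 mm wide, 6 mm thick, 0.15 kg, reaching 160 mm from the hinge line, black tab at its free edge.
- cover_hinge (a point): Point on the middle of the hinge line, 115 mm behind the viewer's origin and 77 mm above the bench. The point turns with the cover: its -x axis points from the hinge along the panel to the tab, its y axis along the hinge, its z axis is the panel's normal.
- cover_tab (a point): Centre of the black tab on the cover's free edge, 173 mm from the hinge line. The tab is 70 mm wide (along the hinge), 12 mm thick and reaches from 160 to 186 mm from the hinge line; axes as cover_hinge.
- lamp (a joint): Travel (m) of the green lamp button: 0 = up, 0.006 = fully down; it takes about 5 N and springs back.
- lamp_top (a point): Centre of the top of the green button, 34 mm across, in a round black housing 50 mm across and 12 mm tall, on the viewer's front strip, 109 mm in front of the viewer's origin. The top is 72 mm above the bench; press straight down.
- dishes: Bystander: stack of four red and orange dishes, 94 mm across, 62 mm tall, origin under its centre.
- reagent: Bystander: amber bottle, 70 mm across, 160 mm tall, origin under its centre.
- tubes: Bystander: white block with capped tubes, 70 x 160 mm, 117 mm tall, origin under its centre.
Things that resemble listed ones, but are neither listed nor needed, are in the scene too. Of the things that look like the cassette, the smaller one is meant.

How it is judged:
By the outcome, as a careful person would: the job done as asked, in the order asked, and still so for the second after the job is handed in, with the robot touching nothing.
It also fails if it takes over 64 s, if anything falls off the work surface, if the arm or the gripper's body presses on something with over 40 N, if the wrist force passes 120 N, or if a joint passes its speed limit or range.

## Robot

A 6-joint arm with a two-finger parallel gripper is mounted at the origin on the work surface. World frame = base frame: x ahead of the robot, y to its left, z up, the work surface at z = 0. Lengths are in m, angles in rad, forces in N, time in s.
With the tool pointing down it reaches from about 0.375 to 0.9 m from the base axis. Payload 3.1 kg.
Tool frame: the origin (TCP) lies at the very end of the fingers, on their centre line; the grasp point (between the pads) lies 19 mm behind it (robot.grip_depth is the distance from the TCP to the grasp point, in m); y points along the fingers, z is the direction in which the jaws open and shut, and the axes are right-handed (so a half turn about y gives the same grasp; the last joint's range is limited). The gripper opens to 87 mm and grips with 3 to 60 N. Pads are 19 mm wide; open, the fingers measure 117 mm over their backs; the gripper's body (75 mm by 190 mm) begins 51 mm behind the grasp point.
Start: joints at [1.113, 0.527, 1.433, -0, 1.181, -0.178], TCP at [0.172, 0.601, 0.223] pointing down, gripper open.
Joint ranges: [-3.08, 3.08], [-0.75, 2.2], [0.22, 2.44], [-1.43, 4.57], [0, 2.65], [-2.85, 2.85]. Speed limits (rad/s): [2.79, 2.79, 3.14, 3.14, 3.14, 3.14].

## Interface

Orientations are given as a rotation vector (axis times angle).
In Python, from bench import robot gives the robot as it stands.
- The arm moves only by the tool drive_tool, never from a script. Its argument "deltas" is a list of rows, each an object of numbers: "rx", "ry", "rz": the turn, a rotation vector about the tool's x, y, z in rad; "tx", "ty", "tz": the shift along the tool's x, y, z in m; "fingers": the closure, from 0 (fully open) to 1 (shut). In form: [{"rx": .., "ry": .., "rz": .., "tx": .., "ty": .., "tz": .., "fingers": ..}, ...]. A call has 1 to 12 rows; each row shifts and turns the commanded pose from where the row before left it, along the tool's axes as they then stand; what a row does not reach is not made up. A row lasts 1/8 s, in which the tool goes at most 62.5 mm and 10.7 degrees, less where a joint would pass 70% of its speed; a pose out of reach is approached as far as the arm can. A call with a gripper value outside its range is refused whole. The fingers move at their own pace and stop on an object; the grip force is fixed at half the most. Time passes only in rows, so rows that do not move let the fingers close. It gives the time, the measured TCP pose, the force and the opening at its end, in the units of the state.
- robot.observe(): the state, without advancing time (a new reading comes with each control period).
- robot.snapshot(name): name is "scene" or "top"; returns (picture, depth): 480x640x3 uint8, red, green, blue; 480x640 float32, m along the optical axis (not along the pixel's ray), 0 where there is no reading.
- robot.get_calibration(name): a dict with "K" (3x3 intrinsics, pixels), "R" (3x3) and "t" (3): a world point X has camera coordinates R X + t. Camera axes: x right, y down, z forward; pixel columns grow to the right and rows downward; lengths in m; the calibration is good to about 2 mm. A picture is of the moment at which its call begins. get_calibration takes no time and is no camera call.
- robot.job_done(): hands the job in, once; it reports no verdict.
The state is a dict: "time_s": time; "q": joint angles; "joint_vel": joint speeds; "joint_torque": joint torques, N m; "tcp_pos": TCP position; "eef_rot": TCP orientation; "ft_force": force on the tool from outside, world axes, zero at the start; "torque": the same for the moment, N m; "opening": finger opening in m.
Only numpy, scipy, OpenCV 4.12 (cv2) and the standard library are available. Lean on these libraries where they do the work, as an engineer would, in place of code of your own. Each camera call takes 0.05 s, during which the arm holds its last target.

## Working session

There is one attempt and no reset: what is moved stays moved. The work goes in short steps, Python scripts to look and compute and a tool call to move; the robot and the scene stay as the last step left them, time stands still between calls to the robot, and variables do not carry over. Pictures are saved under pics/ and viewed, and the job is handed in when it is done.

Besides the shell and the picture viewer there is one more tool, called after "Request:" as name(argument=value, ...), one argument or row to a line, values as JSON. drive_tool: Moves the arm, as the interface text tells. Its arguments: {"type":"object","properties":{"deltas":{"type":"array","items":{"type":"object","properties":{"rx":{"type":"number"},"ry":{"type":"number"},"rz":{"type":"number"},"tx":{"type":"number"},"ty":{"type":"number"},"tz":{"type":"number"},"fingers":{"type":"number"}}}}},"required":["deltas"]}

```bash
ls; mkdir -p pics; python3 - <<'E'
from bench import robot
import cv2, numpy as np
o=robot.observe()
for k,v in o.items(): print(k,np.round(v,4))
for n in("scene","top"):
    p,d=robot.snapshot(n)
    cv2.imwrite(f"pics/{n}0.png",p[:,:,::-1]); np.save(f"pics/{n}0.npy",d)
    c=robot.get_calibration(n)
    print(n,np.round(c["K"],1).tolist(),np.round(c["R"],4).tolist(),np.round(c["t"],4).tolist(), -np.array(c["R"]).T@np.array(c["t"]))
E
```

```text
pics
time_s 0.0
q [ 1.1135  0.5285  1.4339 -0.      1.1814 -0.1785]
joint_vel [ 0.0023  0.001   0.0007 -0.0024  0.0004  0.0003]
joint_torque [-3.00000e-04 -4.40048e+01 -1.76589e+01  6.31000e-02  5.84000e-02
 -2.00000e-04]
tcp_pos [0.1717 0.6002 0.2216]
eef_rot [-1.5617  0.2194 -0.2184]
ft_force [-0.087   0.5013  0.1553]
torque [-0.0481  0.0171 -0.0286]
opening 0.0872
scene [[498.2, 0.0, 322.6], [0.0, 498.2, 243.9], [0.0, 0.0, 1.0]] [[0.7043, 0.7097, 0.0137], [0.541, -0.5242, -0.6577], [-0.4597, 0.4707, -0.7531]] [-0.4236, -0.2598, 1.4821] [ 1.12015744 -0.53311785  0.9510808 ]
top [[499.2, 0.0, 322.3], [0.0, 499.2, 240.6], [0.0, 0.0, 1.0]] [[-0.0086, -0.9998, 0.0188], [-0.982, 0.0049, -0.189], [0.1888, -0.0201, -0.9818]] [-0.0157, 0.5825, 1.2017] [0.34492096 0.00561581 1.29019478]
```

View pics/scene0.png

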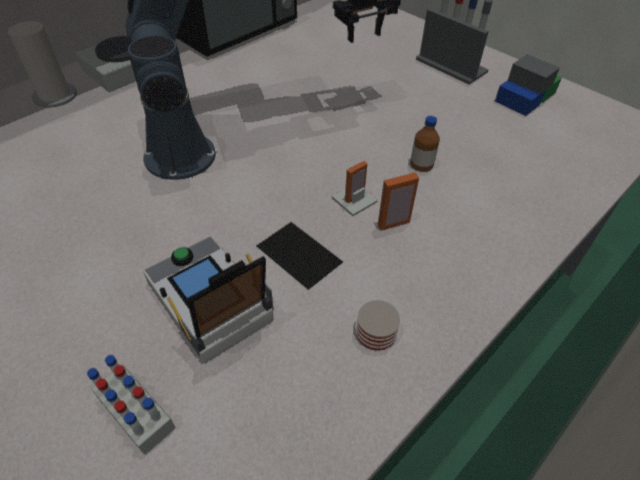

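View pics/top0.png

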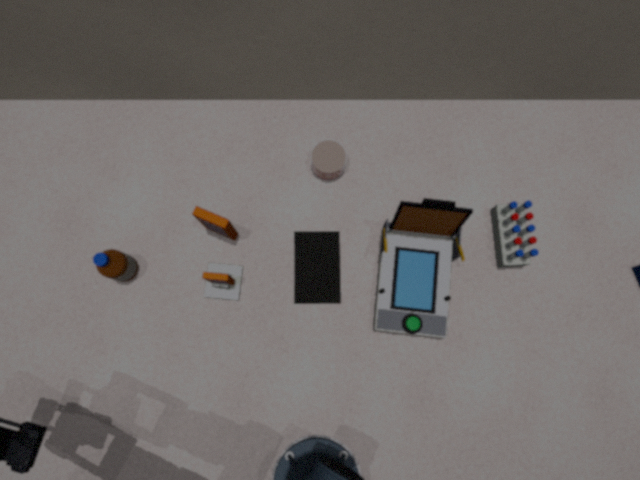

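The scene picture shows two orange slabs: the smaller at scene (356,183) / top (217,278), standing in the white rack, and a larger one at scene (398,201) / top (215,222), standing free. The smaller one in the rack fits. The viewer is at top (415,280), the pad at top (317,267), the bottle at (112,264), the dishes at (328,160) and the tubes at (516,233). I'll confirm in enlarged crops.

```bash
python3 - <<'E'
import cv2
t=cv2.imread("pics/top0.png"); s=cv2.imread("pics/scene0.png")
def crop(im,x0,y0,w,h,f,n):
    c=cv2.resize(im[y0:y0+h,x0:x0+w],None,fx=f,fy=f,interpolation=cv2.INTER_CUBIC)
    c=cv2.convertScaleAbs(c,alpha=1.6)
    for i in range(0,w,10):
        cv2.putText(c,str(x0+i),(i*f,8),0,.3,(0,255,0),1); cv2.line(c,(i*f,10),(i*f,14),(0,255,0),1)
    for i in range(0,h,10):
        cv2.putText(c,str(y0+i),(0,i*f+4),0,.3,(0,255,0),1)
    cv2.imwrite("pics/"+n,c)
crop(t,185,195,70,110,5,"c_top_rack.png")
crop(t,365,190,115,155,5,"c_top_view.png") if False else crop(t,365,190,115,150,4,"c_top_view.png")
crop(s,320,150,110,90,6,"c_sc_rack.png")
crop(s,140,230,140,130,4,"c_sc_view.png")
E
```

```text
(no output)
```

View pics/c_top_rack.png

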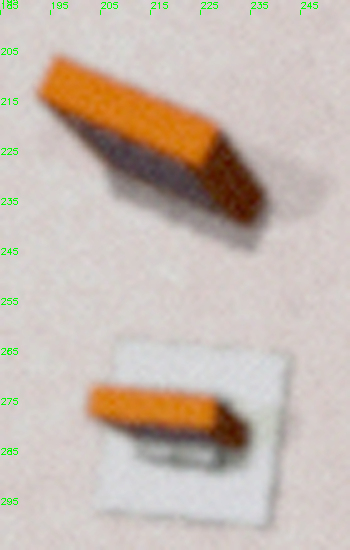

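View pics/c_top_view.png

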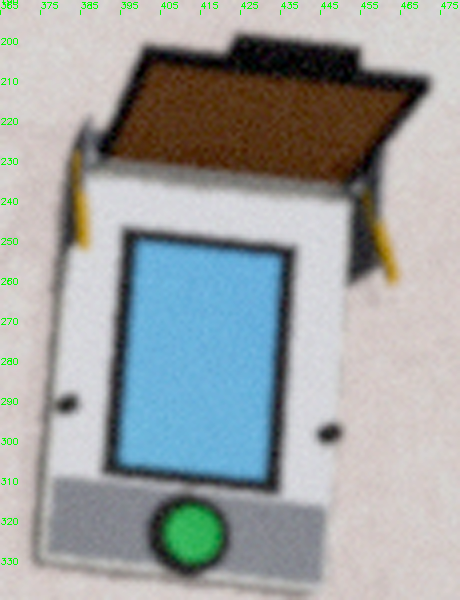

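View pics/c_sc_rack.png

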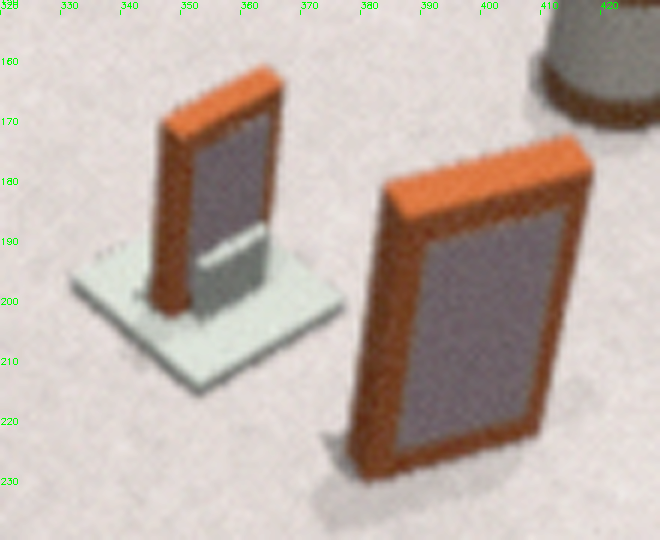

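View pics/c_sc_view.png

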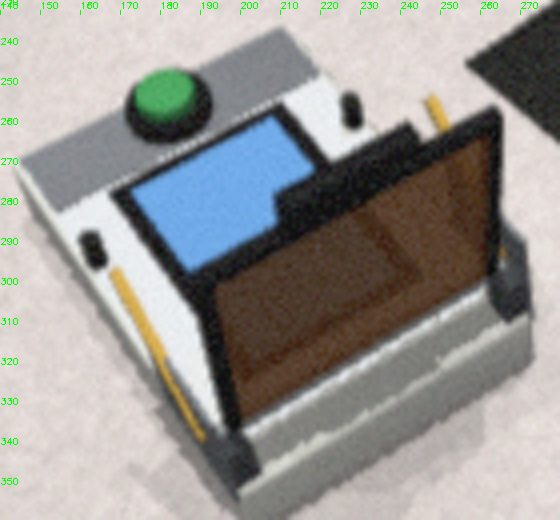

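The crop confirms it: the rack slab at top (204–229, 272–280) is the smaller one, and the free-standing look-alike is clearly larger. Next I measure by triangulating both views.

```bash
cat > h.py <<'E'
import numpy as np, cv2
from scipy.optimize import least_squares
from scipy.spatial.transform import Rotation as Rn
from bench import robot
C={n:{k:np.array(v,float) for k,v in robot.get_calibration(n).items()} for n in("top","scene")}
def proj(n,X):
    c=C[n]; p=(c["R"]@np.atleast_2d(X).T+c["t"][:,None]); return ((c["K"]@p)[:2]/p[2]).T
def tri(pt,ps):
    P=[C[n]["K"]@np.c_[C[n]["R"],C[n]["t"]] for n in("top","scene")]
    X=cv2.triangulatePoints(P[0],P[1],np.array(pt,float).T,np.array(ps,float).T); return (X[:3]/X[3]).T
def plane(n,uv,z):
    c=C[n]; uv=np.atleast_2d(uv); d=(c["R"].T@np.linalg.inv(c["K"])@np.c_[uv,np.ones(len(uv))].T).T
    o=-c["R"].T@c["t"]; return o+d*((z-o[2])/d[:,2])[:,None]
def fit(obs,x0,freez=False):
    # obs: list (view, local xyz, uv); params x,y,yaw(,z)
    def f(p):
        R=Rn.from_euler("z",p[2]).as_matrix(); r=[]
        for n,L,uv in obs: r+=list((proj(n,R@np.array(L)+[p[0],p[1],p[3] if freez else 0])-uv)[0])
        return r
    s=least_squares(f,x0,loss="soft_l1"); return s.x,np.round(np.reshape(s.fun,(-1,2)),1)
E
cat > m.py <<'E'
from h import *
np.set_printoptions(precision=4,suppress=True)
ct=[(204,271.6),(202.6,277.6),(228.6,274.4),(228,280.4)]
cs=[(367.3,163.3),(364.7,161),(350.3,173.3),(347,170)]
X=tri(ct,cs); print("cassette top",X,X.mean(0))
rt=[(208,263),(242.4,265.4),(238.6,300)]; rs=[(377.5,200.5),(353.3,214.7),(332,197)]
print("rack",tri(rt,rs))
vt=[(433,311.3),(393.8,307),(412.8,323.3),(381.5,291),(447.3,298.3)]
vs=[(172.5,277.5),(208,258.3),(181.5,253),(227.5,254.5),(163,288.5)]
print("viewer",tri(vt,vs))
# cassette fit, local z up: corners of top
L=[(8,30),(-8,30),(8,-30),(-8,-30)]
obs=[("top",(a/1e3,b/1e3,0),u) for (a,b),u in zip(L,ct)]+[("scene",(a/1e3,b/1e3,0),u) for (a,b),u in zip(L,cs)]
print("cass fit",*fit(obs,[*X.mean(0)[:2],0,.12],True))
L=[(45,45,10),(45,-45,10),(-45,-45,10)]
obs=[(n,np.array(l)/1e3,u) for n,us in(("top",rt),("scene",rs)) for l,u in zip(L,us)]
obs+=[("top",np.array((-45,45,10))/1e3,(204.6,296.6))]
print("rack fit",*fit(obs,[*X.mean(0)[:2],0]))
W=[(-70,-45,50),(-70,45,50),(-109,0,72),(-38,81,72),(-38,-81,72)]
obs=[(n,np.array(l)/1e3,u) for n,us in(("top",vt),("scene",vs)) for l,u in zip(W,us)]
obs+=[("top",np.array((70,45,50))/1e3,(398.3,249.3)),("top",np.array((70,-45,50))/1e3,(436,252.5))]
print("viewer fit",*fit(obs,[.45,-.2,0]))
print("viewer fit z",*fit(obs,[.45,-.2,0,0],True))
E
python3 m.py
```

```text
cassette top [[0.4979 0.2608 0.122 ]
 [0.4846 0.2647 0.1193]
 [0.4914 0.2038 0.1184]
 [0.4776 0.2051 0.1198]] [0.4879 0.2336 0.1199]
rack [[0.5351 0.2762 0.005 ]
 [0.5278 0.1868 0.0077]
 [0.4393 0.1953 0.006 ]]
viewer [[ 0.4059 -0.288   0.0531]
 [ 0.4158 -0.1945  0.0507]
 [ 0.3753 -0.2359  0.0696]
 [ 0.4535 -0.1628  0.0706]
 [ 0.4346 -0.3226  0.0729]]
cass fit [ 0.4877  0.2333 -0.1106  0.1198] [[-0.8 -0.7]
 [-0.4  0.1]
 [-0.  -0.8]
 [-0.4 -0.1]
 [ 0.1  0.7]
 [-1.4 -0.2]
 [-0.5  0. ]
 [-1.3  0. ]]
rack fit [ 0.4878  0.2339 -0.0849] [[-0.1 -1. ]
 [ 0.3 -0.6]
 [ 0.4 -0.3]
 [ 0.  -0.8]
 [-0.2 -0.1]
 [-1.  -0.6]
 [-0.9  0.3]]
viewer fit [ 0.4822 -0.2484 -0.1214] [[-3.1 -1.2]
 [-0.  -1.1]
 [-0.5  0.3]
 [ 0.2 -0.4]
 [ 0.3 -0.1]
 [ 0.2  0.4]
 [ 0.   1. ]
 [-0.7 -1.1]
 [-0.2 -0.1]
 [-0.9  0.7]
 [ 0.2  1.2]
 [-2.1  2.1]]
viewer fit z [ 0.4825 -0.2484 -0.1209  0.0014] [[-3.  -1.4]
 [ 0.1 -1.3]
 [-0.3  0.2]
 [ 0.2 -0.6]
 [ 0.4 -0.4]
 [ 0.2  0.1]
 [ 0.   0.6]
 [-0.8 -1.4]
 [-0.2 -0.4]
 [-0.9  0.4]
 [ 0.3  1. ]
 [-2.   1.8]]
```

```bash
python3 - <<'E'
from h import *
np.set_printoptions(precision=4,suppress=True)
d=np.load("pics/top0.npy"); im=cv2.imread("pics/top0.png")
def bp(u,v,n="top",d=d):
    c=C[n]; z=d[int(v),int(u)]; return c["R"].T@(np.linalg.inv(c["K"])@[u,v,1]*z-c["t"])
for nm,u,v in[("casstop",216,276),("win",415,280),("bench",300,350),("pad",317,267),("button",413,323),("tab",438,204),("panel",430,220),("panel2",430,212)]:
    print(nm,bp(u,v))
# pad corners
g=cv2.cvtColor(im,cv2.COLOR_BGR2GRAY); m=(g[225:310,285:350]<45).astype(np.uint8)
k=cv2.findContours(m,0,1)[0]; k=max(k,key=cv2.contourArea); r=cv2.minAreaRect(k); b=cv2.boxPoints(r)+[285,225]
print(b,plane("top",b+0.0,.004),plane("top",np.array([r[0]])+[285,225],.004))
# panel points fit
pts=np.array([bp(u,v) for u in range(405,450,4) for v in range(207,228,2) if 0<d[v,u]])
pts=pts[pts[:,2]>.08]
c=pts.mean(0); n=np.linalg.svd(pts-c)[2][2]; print(c,n, np.std((pts-c)@n))
E
```

```text
casstop [0.4868 0.2319 0.1195]
win [ 0.482  -0.2506  0.0509]
bench [ 0.3122  0.038  -0.0024]
pad [ 0.5229 -0.0063  0.0026]
button [ 0.3754 -0.2364  0.0742]
tab [ 0.6228 -0.265   0.2562]
panel [ 0.6084 -0.2676  0.1674]
panel2 [ 0.6169 -0.2582  0.2095]
[[295. 232.]
 [339. 232.]
 [339. 302.]
 [295. 302.]] [[ 0.6158  0.0509  0.004 ]
 [ 0.6153 -0.0649  0.004 ]
 [ 0.4318 -0.0622  0.004 ]
 [ 0.4326  0.0506  0.004 ]] [[ 0.5227 -0.0063  0.004 ]]
[ 0.6122 -0.2578  0.1794] [-0.9813  0.119   0.1516] 0.0010489404857919888
```

```bash
python3 - <<'E'
from h import *
np.set_printoptions(precision=4,suppress=True)
o=robot.observe(); R=Rn.from_rotvec(o["eef_rot"]).as_matrix(); print("tool axes cols\n",R)
im=cv2.imread("pics/top0.png"); hsv=cv2.cvtColor(im,cv2.COLOR_BGR2HSV)
# blue window, subpixel-ish: upsample
def quad(m,f=8):
    k=max(cv2.findContours(m,0,1)[0],key=cv2.contourArea); return cv2.minAreaRect(k)
x0,y0,w,h=385,240,60,80; f=8
big=cv2.resize(im[y0:y0+h,x0:x0+w],None,fx=f,fy=f,interpolation=cv2.INTER_CUBIC)
m=(big[:,:,0]>90).astype(np.uint8)&(cv2.cvtColor(big,cv2.COLOR_BGR2HSV)[:,:,1]>80).astype(np.uint8)
k=max(cv2.findContours(m,0,1)[0],key=cv2.contourArea)
p=cv2.approxPolyDP(k,20,True)[:,0]; uv=(p+.5)/f-.5+[x0,y0]
X=plane("top",uv,.05); print("win corners",uv,X,X.mean(0)); 
for i in range(len(X)): print(np.linalg.norm(X[i]-X[i-1]),end=" ")
g=(big[:,:,1].astype(int)-big[:,:,2]>40)
x0,y0,w,h=400,308,26,30
big=cv2.resize(im[y0:y0+h,x0:x0+w],None,fx=f,fy=f,interpolation=cv2.INTER_CUBIC).astype(int)
v,u=np.nonzero((big[:,:,1]-big[:,:,2]>30)&(big[:,:,1]-big[:,:,0]>20)); c=np.array([[u.mean(),v.mean()]])/f-.4+[x0,y0]
print("button",c,plane("top",c,.072))
# decoy top
print("decoy", [plane("top",[[x,y]],.16)[0] for x,y in((195,205),(193,213),(229,221),(225,228))])
E
```

```text
tool axes cols
 [[ 0.9614 -0.0008  0.2752]
 [-0.2752 -0.0018  0.9614]
 [-0.0003 -1.     -0.002 ]]
win corners [[399.4375 250.1875]
 [394.9375 304.9375]
 [429.9375 309.0625]
 [434.3125 254.3125]] [[ 0.5579 -0.2146  0.05  ]
 [ 0.4205 -0.1983  0.05  ]
 [ 0.4097 -0.2848  0.05  ]
 [ 0.5469 -0.3027  0.05  ]] [ 0.4837 -0.2501  0.05  ]
0.08873351619767139 0.1384360469751483 0.08719445539394037 0.13836427514865807 button [[412.771  323.0919]] [[ 0.3752 -0.2363  0.072 ]]
decoy [array([0.6482, 0.278 , 0.16  ]), array([0.6291, 0.2819, 0.16  ]), array([0.6097, 0.1982, 0.16  ]), array([0.5932, 0.2069, 0.16  ])]
```

Request:
drive_tool(
  deltas=[
    {"ry": -0.179},
    {"tx": 0.032, "ty": 0.0056, "tz": -0.0416},
    {"tx": 0.032, "ty": 0.0056, "tz": -0.0416},
    {"tx": 0.032, "ty": 0.0056, "tz": -0.0416},
    {"tx": 0.032, "ty": 0.0056, "tz": -0.0416},
    {"tx": 0.032, "ty": 0.0056, "tz": -0.0416},
    {"tx": 0.032, "ty": 0.0056, "tz": -0.0416},
    {"tx": 0.032, "ty": 0.0056, "tz": -0.0416},
    {"tx": 0.032, "ty": 0.0056, "tz": -0.0416},
    {"rz": -0.18},
    {"rz": -0.18},
    {"rz": -0.18},
  ],
)

```text
invalid input at $.deltas[0]: expected keys rx, ry, rz, tx, ty, tz, fingers
```

```bash
cat >> h.py <<'E'
def st():
    np.set_printoptions(precision=4,suppress=True)
    o=robot.observe(); R=Rn.from_rotvec(o["eef_rot"]).as_matrix()
    print("t",round(o["time_s"],2),"q",np.array(o["q"]),"p",np.array(o["tcp_pos"]),"F",np.array(o["ft_force"]),"op",o["opening"]); print("R",R.round(4).tolist())
    print("jaw yaw",np.arctan2(-R[0,2],R[1,2]),"tilt out",np.arctan2(R[0,1],-R[2,1]),"jaw z",R[2,2])
    return o,R
def go(pos,Rt=None):
    o,R=st(); d=R.T@(np.array(pos)-o["tcp_pos"]); print("shift tool",d.round(4),np.linalg.norm(d).round(4))
    if Rt is not None: print("turn tool",Rn.from_matrix(R.T@Rt).as_rotvec().round(4))
def tool(yaw,tilt):  # jaw along yaw's y; tilt outwards +
    return Rn.from_euler("z",yaw).as_matrix()@Rn.from_euler("y",-tilt).as_matrix()@np.array([[1,0,0],[0,0,1],[0,-1,0]]).T.T if False else Rn.from_euler("z",yaw).as_matrix()@Rn.from_euler("y",-tilt).as_matrix()@np.array([[1,0,0],[0,0,1],[0,-1,0]]) 
E
python3 -c "
from h import *
st(); print(tool(-.28,0))"
```

```text
t 0.1 q [ 1.1135  0.5284  1.4337 -0.      1.1814 -0.1785] p [0.1717 0.6003 0.2217] F [-0.1105 -0.611   0.217 ] op 0.08702908032221868
R [[0.9614, -0.0008, 0.2752], [-0.2752, -0.0018, 0.9614], [-0.0003, -1.0, -0.002]]
jaw yaw -0.2787913915112635 tilt out -0.0008383898435737815 jaw z -0.0019526651705576992
[[ 0.9611  0.      0.2764]
 [-0.2764  0.      0.9611]
 [ 0.     -1.      0.    ]]
```

All keys are required in each row.

Request:
drive_tool(
  deltas=[
    {"rx": 0, "ry": -0.179, "rz": 0, "tx": 0, "ty": 0, "tz": 0, "fingers": 0},
    {"rx": 0, "ry": 0, "rz": 0, "tx": 0.032, "ty": 0.0056, "tz": -0.0416, "fingers": 0},
    {"rx": 0, "ry": 0, "rz": 0, "tx": 0.032, "ty": 0.0056, "tz": -0.0416, "fingers": 0},
    {"rx": 0, "ry": 0, "rz": 0, "tx": 0.032, "ty": 0.0056, "tz": -0.0416, "fingers": 0},
    {"rx": 0, "ry": 0, "rz": 0, "tx": 0.032, "ty": 0.0056, "tz": -0.0416, "fingers": 0},
    {"rx": 0, "ry": 0, "rz": 0, "tx": 0.032, "ty": 0.0056, "tz": -0.0416, "fingers": 0},
    {"rx": 0, "ry": 0, "rz": 0, "tx": 0.032, "ty": 0.0056, "tz": -0.0416, "fingers": 0},
    {"rx": 0, "ry": 0, "rz": 0, "tx": 0.032, "ty": 0.0056, "tz": -0.0416, "fingers": 0},
    {"rx": 0, "ry": 0, "rz": 0, "tx": 0.032, "ty": 0.0056, "tz": -0.0416, "fingers": 0},
    {"rx": 0, "ry": 0, "rz": -0.18, "tx": 0, "ty": 0, "tz": 0, "fingers": 0},
    {"rx": 0, "ry": 0, "rz": -0.18, "tx": 0, "ty": 0, "tz": 0, "fingers": 0},
    {"rx": 0, "ry": 0, "rz": -0.18, "tx": 0, "ty": 0, "tz": 0, "fingers": 0},
  ],
)

```text
time_s: 1.6
tcp_pos: [0.3949, 0.2331, 0.1766]
eef_rot: [-1.6, -0.243, -0.421]
ft_force: [1.0, -0.1, -0.5]
opening: 0.0869
```

```bash
python3 -c "
from h import *
st()"
```

```text
t 1.6 q [ 0.4557  0.3367  2.1109 -0.6412  0.4262 -0.4476] p [0.3949 0.2331 0.1766] F [ 1.0469 -0.1329 -0.5097] op 0.08694200636096518
R [[0.9072, 0.4031, 0.1207], [-0.0974, -0.0778, 0.9922], [0.4093, -0.9118, -0.0313]]
jaw yaw -0.12106825167328736 tilt out 0.41623825975078393 jaw z -0.031317393931721726
```

```bash
python3 -c "
from h import *
go((.436,.239,.17),tool(-.098,.6))"
```

```text
t 1.6 q [ 0.4557  0.3367  2.1109 -0.6412  0.4262 -0.4476] p [0.3949 0.2331 0.1766] F [ 1.0469 -0.1329 -0.5097] op 0.08694200636096518
R [[0.9072, 0.4031, 0.1207], [-0.0974, -0.0778, 0.9922], [0.4093, -0.9118, -0.0313]]
jaw yaw -0.12106825167328736 tilt out 0.41623825975078393 jaw z -0.031317393931721726
shift tool [0.034  0.0221 0.0111] 0.042
turn tool [ 0.0387 -0.0048 -0.1784]
```

Request:
drive_tool(
  deltas=[
    {"rx": 0, "ry": 0, "rz": 0, "tx": 0.034, "ty": 0.022, "tz": 0.011, "fingers": 0},
    {"rx": 0.01, "ry": 0, "rz": -0.045, "tx": 0, "ty": 0, "tz": 0, "fingers": 0},
    {"rx": 0.01, "ry": 0, "rz": -0.045, "tx": 0, "ty": 0, "tz": 0, "fingers": 0},
    {"rx": 0.01, "ry": 0, "rz": -0.045, "tx": 0, "ty": 0, "tz": 0, "fingers": 0},
    {"rx": 0.01, "ry": 0, "rz": -0.045, "tx": 0, "ty": 0, "tz": 0, "fingers": 0},
    {"rx": 0, "ry": 0, "rz": 0, "tx": 0, "ty": 0, "tz": 0, "fingers": 0},
  ],
)

```text
time_s: 2.35
tcp_pos: [0.4366, 0.2396, 0.1697]
eef_rot: [-1.546, -0.394, -0.546]
ft_force: [-0.3, 0.3, 0.4]
opening: 0.0867
```

```bash
python3 -c "
from h import *
go((.436,.239,.17),tool(-.098,.6))"
```

```text
t 2.35 q [ 0.4621  0.4117  2.157  -1.4164  0.3069  0.3181] p [0.4366 0.2396 0.1697] F [-0.2965  0.299   0.3758] op 0.08673186246691264
R [[0.8221, 0.5607, 0.099], [-0.0829, -0.0542, 0.9951], [0.5633, -0.8262, 0.0019]]
jaw yaw -0.09918899432724079 tilt out 0.5962432534812089 jaw z 0.0019120013491193966
shift tool [-0.0003 -0.0006 -0.0007] 0.001
turn tool [-0.0009 -0.0021 -0.0016]
```

```bash
python3 -c "
from h import *
np.set_printoptions(precision=4,suppress=True)
R=tool(-.098,.54); p=np.array([.488,.2336,.086])
o=robot.observe()
for b in (.08,.04,0): q=p-R[:,1]*b; print(b,q, R.T@(q-o['tcp_pos']))"
```

```text
0.08 [0.4471 0.2376 0.1546] [ 0.0013  0.0184 -0.001 ]
0.04 [0.4675 0.2356 0.1203] [ 0.0013  0.0584 -0.001 ]
0 [0.488  0.2336 0.086 ] [ 0.0013  0.0984 -0.001 ]
```

Request:
drive_tool(
  deltas=[
    {"rx": 0, "ry": 0, "rz": 0.03, "tx": 0, "ty": 0, "tz": 0, "fingers": 0},
    {"rx": 0, "ry": 0, "rz": 0.03, "tx": 0, "ty": 0, "tz": 0, "fingers": 0},
    {"rx": 0, "ry": 0, "rz": 0, "tx": 0.0013, "ty": 0.018, "tz": -0.001, "fingers": 0},
    {"rx": 0, "ry": 0, "rz": 0, "tx": 0, "ty": 0.018, "tz": 0, "fingers": 0},
    {"rx": 0, "ry": 0, "rz": 0, "tx": 0, "ty": 0, "tz": 0, "fingers": 0},
  ],
)

```text
time_s: 2.98
tcp_pos: [0.4581, 0.2369, 0.1397]
eef_rot: [-1.552, -0.348, -0.501]
ft_force: [-0.7, -0.7, 1.0]
opening: 0.0867
```

```bash
python3 -c "
from h import *
go((.488,.2336,.086),tool(-.098,.54))
for n in ('top','scene'):
    p,d=robot.snapshot(n); c=p[210:320,150:290] if n=='top' else p[120:250,290:450]
    cv2.imwrite('pics/a_%s.png'%n,cv2.resize(cv2.convertScaleAbs(c,alpha=1.6),None,fx=5,fy=5 if n=='top' else 4,interpolation=2)[:,:,::-1][:600,:800])
"
```

```text
t 2.98 q [ 0.4094  0.4799  2.1165 -1.3339  0.2588  0.2023] p [0.4581 0.2369 0.1397] F [-0.7427 -0.6817  1.0132] op 0.08673218638092779
R [[0.8533, 0.5118, 0.0992], [-0.0862, -0.0491, 0.9951], [0.5142, -0.8577, 0.0022]]
jaw yaw -0.09937911223177633 tilt out 0.5380415657419246 jaw z 0.0022091882116311856
shift tool [-0.0018  0.0616 -0.0004] 0.0616
turn tool [-0.0012 -0.0023  0.0001]
```

View pics/a_top.png

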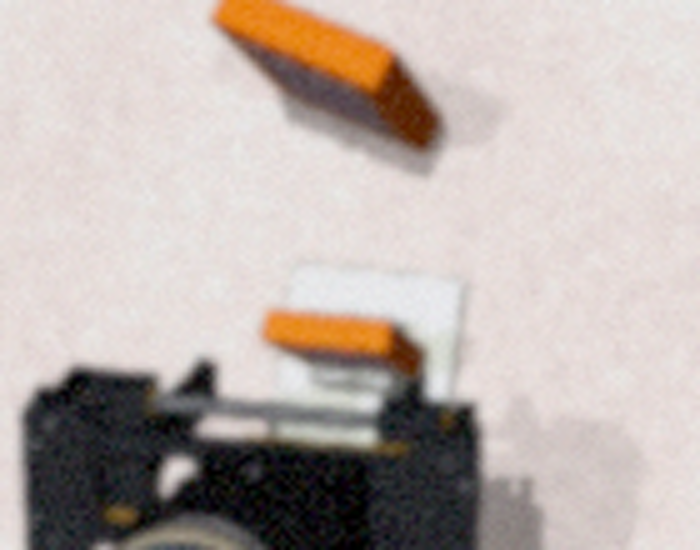

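View pics/a_scene.png

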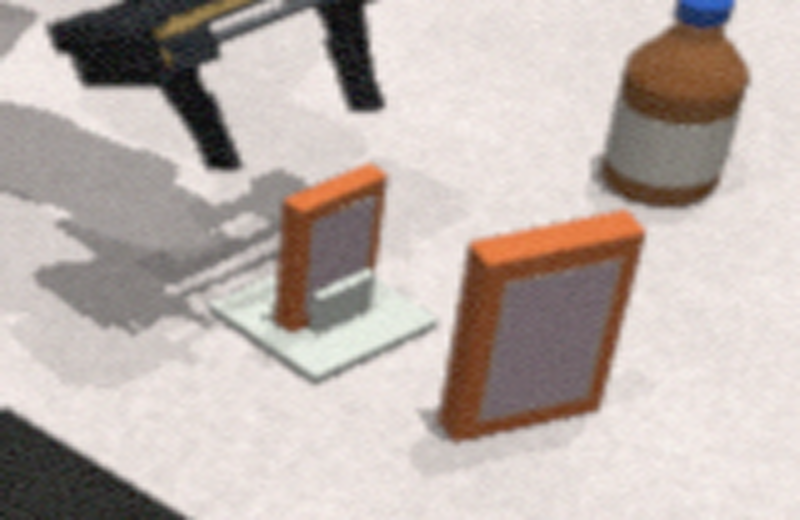

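Request:
drive_tool(
  deltas=[
    {"rx": 0, "ry": 0, "rz": 0, "tx": -0.001, "ty": 0.013, "tz": 0, "fingers": 0},
    {"rx": 0, "ry": 0, "rz": 0, "tx": -0.001, "ty": 0.013, "tz": 0, "fingers": 0},
    {"rx": 0, "ry": 0, "rz": 0, "tx": 0, "ty": 0.013, "tz": 0, "fingers": 0},
    {"rx": 0, "ry": 0, "rz": 0, "tx": 0, "ty": 0.012, "tz": 0, "fingers": 0},
    {"rx": 0, "ry": 0, "rz": 0, "tx": 0, "ty": 0.01, "tz": 0, "fingers": 0},
    {"rx": 0, "ry": 0, "rz": 0, "tx": 0, "ty": 0, "tz": 0, "fingers": 0},
  ],
)

```text
time_s: 3.82
tcp_pos: [0.4926, 0.2409, 0.0994]
eef_rot: [-1.563, -0.327, -0.489]
ft_force: [-0.2, -0.2, 0.0]
opening: 0.0868
```

```bash
python3 -c "
from h import *
go((.488,.2336,.086),tool(-.098,.54))
for n in ('top','scene'):
    p,d=robot.snapshot(n); c=p[230:320,160:280] if n=='top' else p[140:220,310:410]
    cv2.imwrite('pics/b_%s.png'%n,cv2.resize(cv2.convertScaleAbs(c,alpha=1.6),None,fx=6,fy=6,interpolation=2)[:,:,::-1][:600,:800])
"
```

```text
t 3.83 q [ 0.3843  0.5889  2.0534 -1.43    0.2416  0.2876] p [0.4926 0.2409 0.0994] F [-0.1613 -0.2391  0.0271] op 0.08682707381874112
R [[0.8638, 0.4925, 0.1061], [-0.0899, -0.0564, 0.9944], [0.4957, -0.8685, -0.0044]]
jaw yaw -0.10625955261807553 tilt out 0.5159082773694691 jaw z -0.0043834160319563
shift tool [-0.01    0.0097 -0.0077] 0.0159
turn tool [ 0.008  -0.0049 -0.0213]
```

View pics/b_top.png

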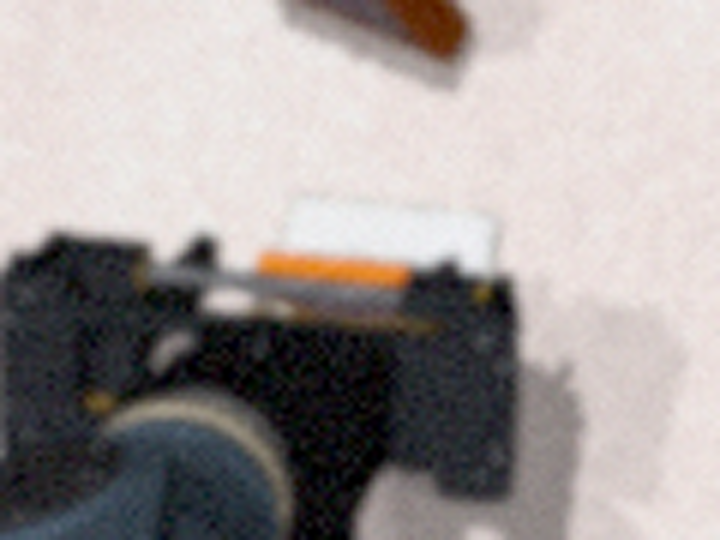

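View pics/b_scene.png

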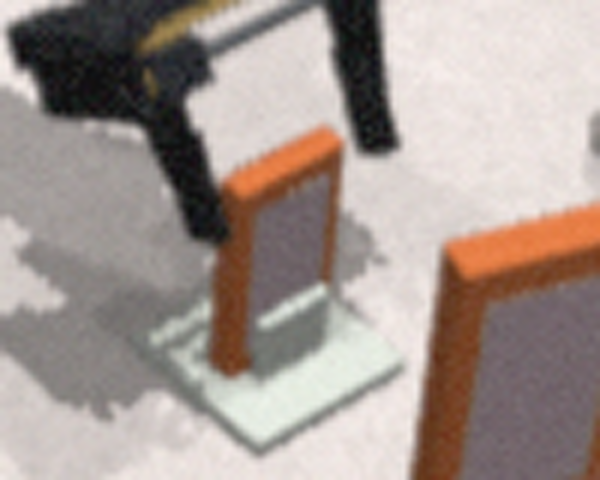

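Request:
drive_tool(
  deltas=[
    {"rx": 0.004, "ry": -0.002, "rz": 0.035, "tx": -0.005, "ty": 0, "tz": -0.004, "fingers": 0},
    {"rx": 0.004, "ry": -0.003, "rz": 0.035, "tx": -0.004, "ty": 0, "tz": -0.004, "fingers": 0},
    {"rx": 0, "ry": 0, "rz": 0, "tx": 0, "ty": 0, "tz": 0, "fingers": 0},
  ],
)

```text
time_s: 4.3
tcp_pos: [0.4835, 0.2335, 0.096]
eef_rot: [-1.562, -0.276, -0.431]
ft_force: [0.6, 0.2, -0.0]
opening: 0.0871
```

```bash
python3 -c "
from h import *
go((.487,.2336,.086),tool(-.098,.44))
"
```

```text
t 4.3 q [ 0.3498  0.5743  2.0487 -1.0575  0.2172 -0.1134] p [0.4835 0.2335 0.096 ] F [ 0.5706  0.205  -0.0198] op 0.0870658581201616
R [[0.8961, 0.4327, 0.0993], [-0.0899, -0.042, 0.9951], [0.4347, -0.9006, 0.0013]]
jaw yaw -0.09943059452782217 tilt out 0.44790854803494207 jaw z 0.0012598558431654583
shift tool [-0.0013  0.0105  0.0004] 0.0106
turn tool [-0.0005 -0.0018  0.0097]
```

Request:
drive_tool(
  deltas=[
    {"rx": 0, "ry": 0, "rz": 0, "tx": -0.001, "ty": 0.005, "tz": 0, "fingers": 0},
    {"rx": 0, "ry": 0, "rz": 0, "tx": 0, "ty": 0.005, "tz": 0, "fingers": 0},
    {"rx": 0, "ry": 0, "rz": 0, "tx": 0, "ty": 0, "tz": 0, "fingers": 0},
  ],
)

```text
time_s: 4.68
tcp_pos: [0.4867, 0.2335, 0.086]
eef_rot: [-1.562, -0.278, -0.428]
ft_force: [-0.7, 0.6, -0.6]
opening: 0.0869
```

```bash
python3 -c "
from h import *
go((.487,.2336,.086),tool(-.098,.44))
"
```

```text
t 4.67 q [ 0.347   0.5985  2.0471 -1.1477  0.2059 -0.0258] p [0.4867 0.2335 0.086 ] F [-0.6837  0.6116 -0.596 ] op 0.08691984062213418
R [[0.8966, 0.4321, 0.0973], [-0.0878, -0.0419, 0.9953], [0.4341, -0.9009, 0.0003]]
jaw yaw -0.09742520146614475 tilt out 0.44722273778983324 jaw z 0.0003384019738981725
shift tool [0.0003 0.0001 0.0001] 0.0003
turn tool [-0.0006  0.0004  0.0091]
```

Request:
drive_tool(
  deltas=[
    {"rx": 0, "ry": 0, "rz": 0, "tx": 0, "ty": 0, "tz": 0, "fingers": 1},
    {"rx": 0, "ry": 0, "rz": 0, "tx": 0, "ty": 0, "tz": 0, "fingers": 1},
    {"rx": 0, "ry": 0, "rz": 0, "tx": 0, "ty": 0, "tz": 0, "fingers": 1},
    {"rx": 0, "ry": 0, "rz": 0, "tx": 0, "ty": 0, "tz": 0, "fingers": 1},
  ],
)

```text
time_s: 5.18
tcp_pos: [0.487, 0.2337, 0.0863]
eef_rot: [-1.561, -0.277, -0.429]
ft_force: [0.5, 0.5, 1.0]
opening: 0.0599
```

```bash
python3 -c "
from h import *
st()
for n in ('top','scene'):
    p,d=robot.snapshot(n); c=p[230:320,160:280] if n=='top' else p[140:220,310:410]
    cv2.imwrite('pics/c_%s.png'%n,cv2.resize(cv2.convertScaleAbs(c,alpha=1.6),None,fx=6,fy=6,interpolation=2)[:,:,::-1][:600,:800])
"
```

```text
t 5.17 q [ 0.3467  0.598   2.0466 -1.1451  0.2053 -0.0281] p [0.487  0.2337 0.0863] F [0.4557 0.5167 0.9875] op 0.05991690093171635
R [[0.8964, 0.4325, 0.0975], [-0.0884, -0.0411, 0.9952], [0.4344, -0.9007, 0.0013]]
jaw yaw -0.09762426497398911 tilt out 0.4476701861281556 jaw z 0.0013499724705076654
```

View pics/c_scene.png

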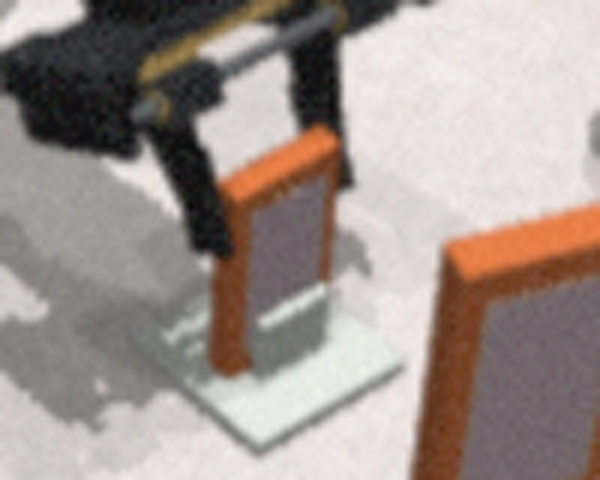

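Request:
drive_tool(
  deltas=[
    {"rx": 0, "ry": 0, "rz": 0, "tx": 0.009, "ty": -0.018, "tz": 0, "fingers": 1},
    {"rx": 0, "ry": 0, "rz": 0, "tx": 0.013, "ty": -0.027, "tz": 0, "fingers": 1},
    {"rx": 0, "ry": 0, "rz": 0, "tx": 0.013, "ty": -0.027, "tz": 0, "fingers": 1},
    {"rx": 0, "ry": 0, "rz": 0, "tx": 0.013, "ty": -0.027, "tz": 0, "fingers": 1},
    {"rx": 0, "ry": 0, "rz": 0, "tx": 0.013, "ty": -0.027, "tz": 0, "fingers": 1},
    {"rx": 0, "ry": 0, "rz": 0, "tx": 0, "ty": 0, "tz": 0, "fingers": 1},
  ],
)

```text
time_s: 6.02
tcp_pos: [0.4881, 0.2337, 0.2282]
eef_rot: [-1.56, -0.28, -0.433]
ft_force: [0.5, -0.4, -1.3]
opening: 0.0601
```

```bash
python3 -c "
from h import *
st()
for n in ('scene',):
    p,d=robot.snapshot(n); c=p[100:220,290:430]
    cv2.imwrite('pics/d_%s.png'%n,cv2.resize(cv2.convertScaleAbs(c,alpha=1.6),None,fx=5,fy=5,interpolation=2)[:,:,::-1][:600,:800])
"
```

```text
t 6.03 q [ 0.3462  0.3099  1.9252 -0.3816  0.523  -0.8306] p [0.4881 0.2337 0.2282] F [ 0.5419 -0.4042 -1.3242] op 0.060083831015985766
R [[0.8946, 0.4359, 0.0982], [-0.0895, -0.0405, 0.9952], [0.4378, -0.8991, 0.0028]]
jaw yaw -0.09834626887993292 tilt out 0.45142256303542283 jaw z 0.002798224199643373
```

View pics/d_scene.png

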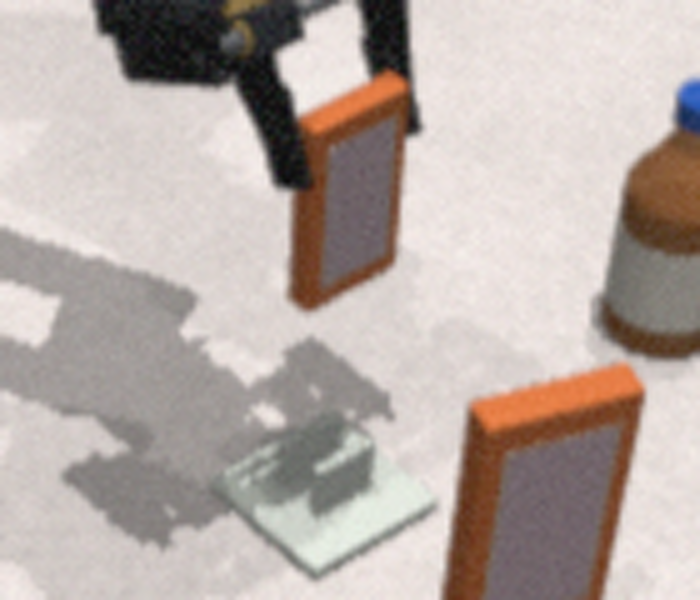

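Request:
drive_tool(
  deltas=[
    {"rx": 0, "ry": 0, "rz": 0.172, "tx": 0, "ty": 0, "tz": -0.03, "fingers": 1},
    {"rx": 0, "ry": 0, "rz": 0.172, "tx": 0, "ty": 0, "tz": -0.045, "fingers": 1},
    {"rx": 0, "ry": 0, "rz": 0.172, "tx": 0, "ty": 0, "tz": -0.045, "fingers": 1},
    {"rx": 0, "ry": 0, "rz": 0.172, "tx": 0, "ty": 0, "tz": -0.045, "fingers": 1},
    {"rx": 0, "ry": 0, "rz": 0.172, "tx": 0, "ty": 0, "tz": -0.045, "fingers": 1},
    {"rx": 0, "ry": 0, "rz": 0.172, "tx": 0, "ty": 0, "tz": -0.03, "fingers": 1},
    {"rx": 0, "ry": 0, "rz": 0.172, "tx": 0, "ty": 0, "tz": 0, "fingers": 1},
    {"rx": 0, "ry": 0, "rz": 0, "tx": 0, "ty": 0, "tz": 0, "fingers": 1},
  ],
)

```text
time_s: 7.08
tcp_pos: [0.4637, -0.0042, 0.2219]
eef_rot: [-1.458, 0.653, 0.498]
ft_force: [-0.5, -0.1, -0.8]
opening: 0.0601
```

```bash
python3 -c "
from h import *
go((.55,-.006,.1),tool(-.1,-.75))
for n in ('top','scene',):
    p,d=robot.snapshot(n); c=p[100:340,120:440]
    cv2.imwrite('pics/e_%s.png'%n,cv2.resize(cv2.convertScaleAbs(c,alpha=1.6),None,fx=2.5,fy=2.5,interpolation=2)[:,:,::-1][:600,:800])
"
```

```text
t 7.08 q [-0.2028  0.6765  1.3851 -0.0733  1.8165 -1.6593] p [ 0.4637 -0.0042  0.2219] F [-0.4879 -0.1189 -0.8223] op 0.060125622057847015
R [[0.7343, -0.671, 0.1026], [-0.0791, 0.0655, 0.9947], [-0.6742, -0.7386, -0.005]]
jaw yaw -0.10276486695748795 tilt out -0.7375130053298277 jaw z -0.005008051225024512
shift tool [0.1457 0.032  0.0077] 0.1494
turn tool [ 0.0018 -0.0054  0.0101]
```

View pics/e_scene.png

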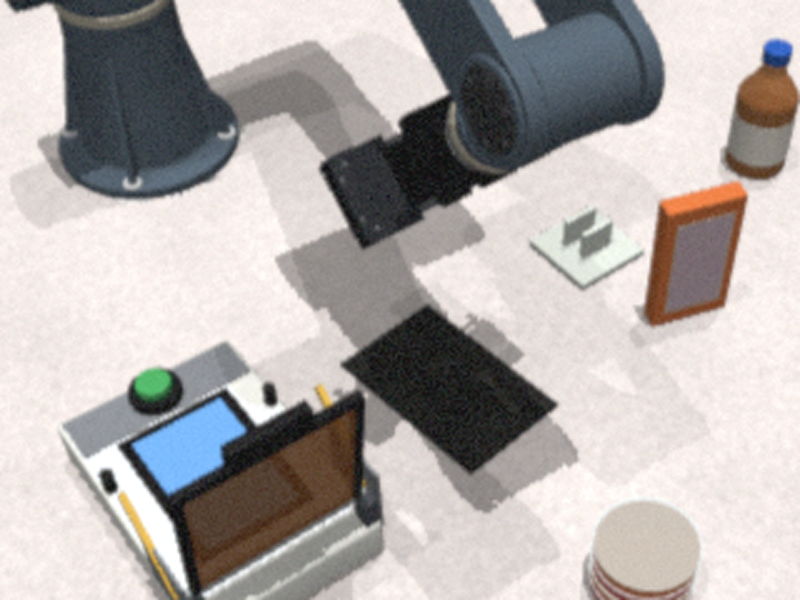

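View pics/e_top.png

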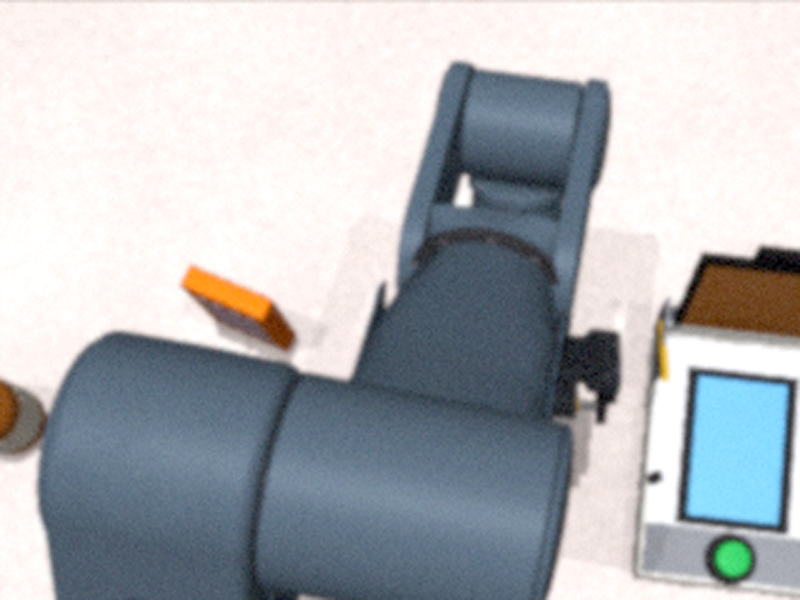

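```bash
cat >> h.py <<'E'
R0=tool(-.0976,.4477); P0=np.array([.487,.2337,.0863])
def corners(R,p,Cc=(.488,.2337,.065)):
    # corners (x thickness +-, z length +-) in rack frame at grasp -> now
    Rr=Rn.from_euler("z",-.0976).as_matrix(); out={}
    for nm,(a,c) in {"botF":(-.008,-.055),"botB":(.008,-.055),"topF":(-.008,.055),"topB":(.008,.055),"ctr":(0,0)}.items():
        X=np.array(Cc)+Rr@np.array([a,0,c]); out[nm]=R@(R0.T@(X-P0))+p
    return out
E
python3 -c "
from h import *
o,R=st()
for k,v in corners(R,np.array(o['tcp_pos'])).items(): print(k,v)
print('tip corners', [o['tcp_pos']+R@np.array([s*.0095,0,0]) for s in(1,-1)])
print('up in tool',R.T@[0,0,1],'fwd',R.T@[1,0,0])
"
```

```text
t 7.17 q [-0.2012  0.6689  1.3876 -0.073   1.8173 -1.6596] p [ 0.4626 -0.0031  0.2252] F [ 0.3403 -0.1316 -0.7485] op 0.06004837294877642
R [[0.7373, -0.668, 0.101], [-0.0782, 0.0641, 0.9949], [-0.671, -0.7414, -0.005]]
jaw yaw -0.10113455814755667 tilt out -0.7333704535781096 jaw z -0.005007701243901097
botF [0.3897 0.0043 0.2029]
botB [0.3957 0.0036 0.1881]
topF [ 0.4911 -0.0058  0.2445]
topB [ 0.4971 -0.0065  0.2296]
ctr [ 0.4434 -0.0011  0.2163]
tip corners [array([ 0.4696, -0.0039,  0.2189]), array([ 0.4556, -0.0024,  0.2316])]
up in tool [-0.671  -0.7414 -0.005 ] fwd [ 0.7373 -0.668   0.101 ]
```

Request:
drive_tool(
  deltas=[
    {"rx": 0, "ry": 0, "rz": 0, "tx": 0.03, "ty": 0.015, "tz": 0.002, "fingers": 1},
    {"rx": 0, "ry": 0, "rz": 0, "tx": 0.04, "ty": 0.019, "tz": 0.002, "fingers": 1},
    {"rx": 0, "ry": 0, "rz": 0, "tx": 0.04, "ty": 0.019, "tz": 0.002, "fingers": 1},
    {"rx": 0, "ry": 0, "rz": 0, "tx": 0.035, "ty": 0.016, "tz": 0.002, "fingers": 1},
    {"rx": 0, "ry": 0, "rz": 0, "tx": 0.016, "ty": 0.008, "tz": 0, "fingers": 1},
    {"rx": 0, "ry": 0, "rz": 0, "tx": 0, "ty": 0, "tz": 0, "fingers": 1},
  ],
)

```text
time_s: 7.92
tcp_pos: [0.5313, -0.0027, 0.062]
eef_rot: [-1.46, 0.648, 0.495]
ft_force: [-0.2, -0.4, -0.9]
opening: 0.0598
```

```bash
python3 -c "
from h import *
o,R=st()
for k,v in corners(R,np.array(o['tcp_pos'])).items(): print(k,v)
print('up in tool',R.T@[0,0,1],'fwd',R.T@[1,0,0])
for n in ('top','scene',):
    p,d=robot.snapshot(n); c=p[140:340,180:420]
    cv2.imwrite('pics/f_%s.png'%n,cv2.resize(cv2.convertScaleAbs(c,alpha=1.6),None,fx=3,fy=3,interpolation=2)[:,:,::-1][:600,:800])
"
```

```text
t 7.92 q [-0.1816  0.9556  1.2528 -0.0582  1.6658 -1.6332] p [ 0.5313 -0.0027  0.062 ] F [-0.2468 -0.446  -0.8997] op 0.05984251412074747
R [[0.738, -0.6672, 0.1004], [-0.0779, 0.0636, 0.9949], [-0.6703, -0.7421, -0.005]]
jaw yaw -0.10061111530664595 tilt out -0.7323281797262254 jaw z -0.005002555704546607
botF [0.4584 0.0046 0.0396]
botB [0.4644 0.0039 0.0248]
topF [ 0.5597 -0.0054  0.0813]
topB [ 0.5657 -0.0061  0.0664]
ctr [ 0.5121 -0.0007  0.053 ]
up in tool [-0.6703 -0.7421 -0.005 ] fwd [ 0.738  -0.6672  0.1004]
```

View pics/f_scene.png

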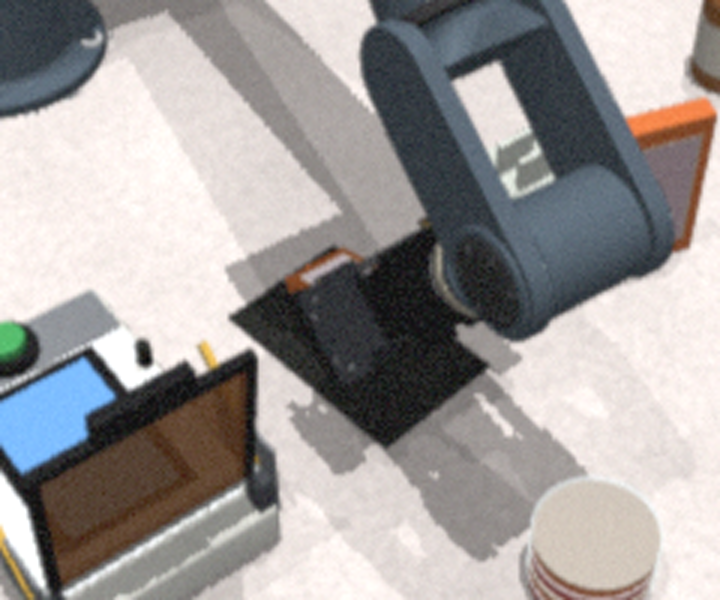

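Request:
drive_tool(
  deltas=[
    {"rx": 0, "ry": 0, "rz": 0, "tx": 0.006, "ty": 0.0067, "tz": 0, "fingers": 1},
    {"rx": 0, "ry": 0, "rz": 0, "tx": 0.006, "ty": 0.0067, "tz": 0, "fingers": 1},
    {"rx": 0, "ry": 0, "rz": 0, "tx": 0.0013, "ty": 0.0015, "tz": 0, "fingers": 1},
    {"rx": 0, "ry": 0, "rz": 0, "tx": 0, "ty": 0, "tz": 0, "fingers": 1},
  ],
)

```text
time_s: 8.52
tcp_pos: [0.5316, -0.0032, 0.0413]
eef_rot: [-1.46, 0.649, 0.495]
ft_force: [-1.1, -0.5, -1.5]
opening: 0.0598
```

```bash
python3 -c "
from h import *
o,R=st()
print(o['torque'],corners(R,np.array(o['tcp_pos']))['botB'])
"
```

```text
t 8.53 q [-0.1825  0.9843  1.252  -0.058   1.6381 -1.6317] p [ 0.5316 -0.0032  0.0413] F [-1.08   -0.5426 -1.5005] op 0.05982700551995815
R [[0.7378, -0.6674, 0.1013], [-0.0783, 0.0644, 0.9948], [-0.6704, -0.742, -0.0048]]
jaw yaw -0.10147596761511507 tilt out -0.7325161712829533 jaw z -0.004776359114005091
[ 0.0159 -0.5657 -0.0411] [0.4647 0.0035 0.0041]
```

Request:
drive_tool(
  deltas=[
    {"rx": 0, "ry": 0, "rz": 0, "tx": 0.0046, "ty": 0.0026, "tz": 0, "fingers": 1},
    {"rx": 0, "ry": 0, "rz": 0, "tx": 0.0046, "ty": 0.0026, "tz": 0, "fingers": 1},
    {"rx": 0, "ry": 0, "rz": 0, "tx": 0, "ty": 0, "tz": 0, "fingers": 1},
  ],
)

```text
time_s: 8.9
tcp_pos: [0.5356, -0.0034, 0.0317]
eef_rot: [-1.46, 0.648, 0.494]
ft_force: [1.9, 1.7, 1.5]
opening: 0.0594
```

```bash
python3 -c "
from h import *
o,R=st()
print(o['torque'],corners(R,np.array(o['tcp_pos']))['botB'])
"
```

```text
t 8.9 q [-0.182   1.0012  1.24   -0.0572  1.6321 -1.6311] p [ 0.5356 -0.0034  0.0317] F [1.9011 1.6748 1.5249] op 0.05937924110754133
R [[0.7387, -0.6664, 0.1014], [-0.0783, 0.0646, 0.9948], [-0.6695, -0.7428, -0.0044]]
jaw yaw -0.10159587068123697 tilt out -0.7312592743101841 jaw z -0.004428009577203851
[ 0.2666 -0.1345 -0.25  ] [ 0.4688  0.0033 -0.0056]
```

Request:
drive_tool(
  deltas=[
    {"rx": 0, "ry": 0, "rz": 0, "tx": 0.0046, "ty": 0.0026, "tz": 0, "fingers": 1},
    {"rx": 0, "ry": 0, "rz": 0, "tx": 0.0046, "ty": 0.0026, "tz": 0, "fingers": 1},
    {"rx": 0, "ry": 0, "rz": 0, "tx": 0.002, "ty": 0.0015, "tz": 0, "fingers": 1},
    {"rx": 0, "ry": 0, "rz": 0, "tx": 0, "ty": 0, "tz": 0, "fingers": 1},
  ],
)

```text
time_s: 9.4
tcp_pos: [0.5388, -0.0042, 0.0187]
eef_rot: [-1.46, 0.648, 0.495]
ft_force: [1.7, 1.0, 2.5]
opening: 0.0599
```

```bash
python3 -c "
from h import *
o,R=st()
print(o['torque'])
for n in ('top','scene',):
    p,d=robot.snapshot(n); c=p[190:310,220:380]
    cv2.imwrite('pics/g_%s.png'%n,cv2.resize(cv2.convertScaleAbs(c,alpha=2.2),None,fx=5,fy=5,interpolation=2)[:,:,::-1][:600,:800])
"
```

```text
t 9.4 q [-0.1819  1.0229  1.2283 -0.058   1.623  -1.6304] p [ 0.5388 -0.0042  0.0187] F [1.7485 0.9534 2.5395] op 0.05988114681269166
R [[0.738, -0.6672, 0.101], [-0.0784, 0.0639, 0.9949], [-0.6702, -0.7421, -0.0052]]
jaw yaw -0.10113805654749246 tilt out -0.7322905724709985 jaw z -0.005156166943629359
[ 0.1348 -0.1312 -0.1598]
```

View pics/g_scene.png

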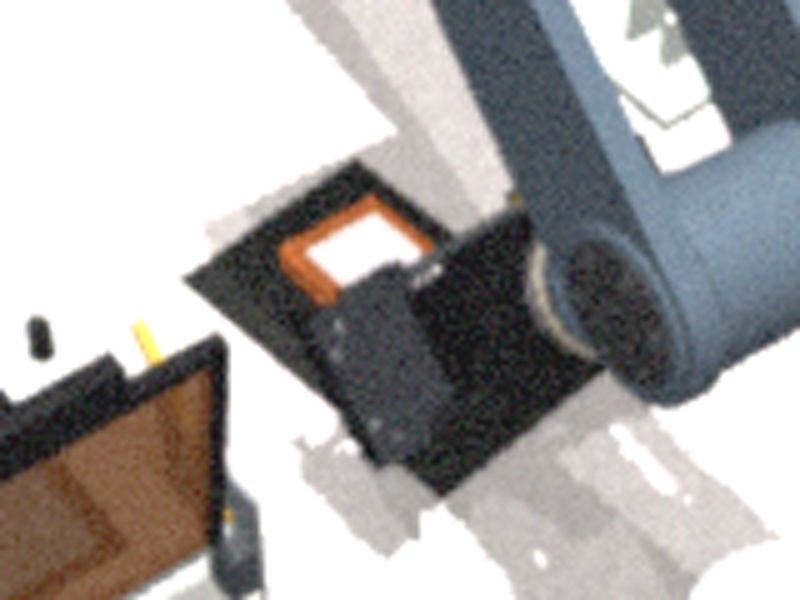

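Request:
drive_tool(
  deltas=[
    {"rx": 0, "ry": 0, "rz": 0, "tx": 0.0028, "ty": 0.0022, "tz": 0, "fingers": 1},
    {"rx": 0, "ry": 0, "rz": 0, "tx": 0.0023, "ty": 0.0018, "tz": 0, "fingers": 1},
    {"rx": 0, "ry": 0, "rz": 0, "tx": 0, "ty": 0, "tz": 0, "fingers": 1},
  ],
)

```text
time_s: 9.88
tcp_pos: [0.5401, -0.0043, 0.0124]
eef_rot: [-1.46, 0.648, 0.495]
ft_force: [1.9, 0.9, 1.7]
opening: 0.0601
```

```bash
cat >> h.py <<'E'
def bpm(n,d):
    c=C[n]; v,u=np.mgrid[0:480,0:640]; r=np.stack([u,v,np.ones_like(u)],-1)@np.linalg.inv(c["K"]).T*d[...,None]
    return (r-c["t"])@c["R"]
E
python3 -c "
from h import *
o,R=st()
print(o['torque'])
p,d=robot.snapshot('scene'); cv2.imwrite('pics/h.png',cv2.resize(cv2.convertScaleAbs(p[190:310,220:380],alpha=1.6),None,fx=5,fy=5,interpolation=2)[:,:,::-1])
X=bpm('scene',d); P=p.astype(int)
m=np.zeros((480,640),bool); m[228:252,275:312]=1
m&=(P.sum(2)>200)&(d>0)
q=X[m]; print(len(q),q.mean(0)); 
A=np.c_[q[:,:2]-q[:,:2].mean(0),np.ones(len(q))]; s=np.linalg.lstsq(A,q[:,2],rcond=None)[0]; r=q[:,2]-A@s; k=abs(r)<.004; s=np.linalg.lstsq(A[k],q[k,2],rcond=None)[0]; print('slope',s,k.sum(),r[k].std())
"
```

```text
t 9.88 q [-0.1818  1.0327  1.2238 -0.0576  1.6172 -1.63  ] p [ 0.5401 -0.0043  0.0124] F [1.8667 0.8634 1.7388] op 0.06006724540353591
R [[0.7383, -0.6668, 0.1011], [-0.0783, 0.0641, 0.9949], [-0.6699, -0.7425, -0.0049]]
jaw yaw -0.10127902526390774 tilt out -0.7317712082392702 jaw z -0.004910437431258019
[ 0.0835 -0.1569 -0.136 ]
316 [0.4928 0.01   0.0234]
slope [ 0.4165 -0.3144  0.0226] 107 0.0022462053889344717
```

View pics/h.png

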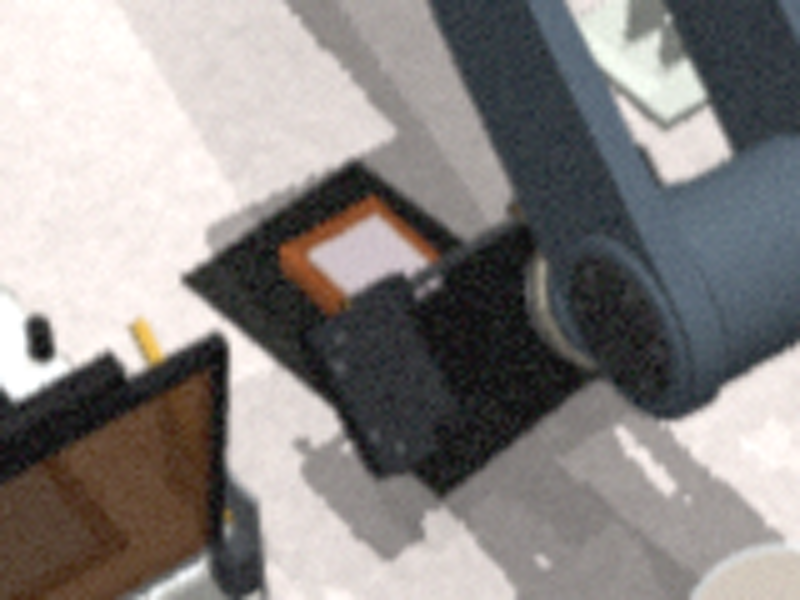

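```bash
python3 -c "
from h import *
p,d=robot.snapshot('scene')
X=bpm('scene',d); P=p.astype(int)
for u,v in ((282,240),(284,242),(287,239),(290,242),(290,237),(294,240),(294,234),(298,238),(300,240)): print(u,v,P[v,u],X[v,u].round(4))
"
```

```text
282 240 [119 105  98] [ 0.4732 -0.0159  0.0215]
284 242 [125 116 117] [ 0.4845 -0.019   0.0256]
287 239 [130 123 127] [ 0.4794 -0.0047  0.0215]
290 242 [130 121 125] [ 0.4935 -0.0073  0.0238]
290 237 [130 122 126] [0.4797 0.0052 0.0215]
294 240 [127 117 123] [0.4977 0.0024 0.0271]
294 234 [126 117 117] [0.4792 0.0192 0.0215]
298 238 [129 121 124] [0.497  0.0164 0.023 ]
300 240 [127 119 122] [0.5061 0.0148 0.0241]
```

Request:
drive_tool(
  deltas=[
    {"rx": 0, "ry": 0, "rz": 0.025, "tx": 0.0006, "ty": 0.0007, "tz": 0, "fingers": 1},
    {"rx": 0, "ry": 0, "rz": 0.025, "tx": 0.0004, "ty": 0.0004, "tz": 0, "fingers": 1},
    {"rx": 0, "ry": 0, "rz": 0, "tx": 0, "ty": 0, "tz": 0, "fingers": 1},
  ],
)

```text
time_s: 10.35
tcp_pos: [0.54, -0.0043, 0.0112]
eef_rot: [-1.446, 0.687, 0.535]
ft_force: [-0.5, -0.3, 3.6]
opening: 0.0599
```

```bash
python3 -c "
from h import *
o,R=st(); print(o['torque'])
X=0
for i in range(2):
    p,d=robot.snapshot('scene')
    X=X+bpm('scene',d)/2; P=p.astype(int)
m=np.zeros((480,640),bool); m[232:246,280:304]=1
m&=(abs(P-[128,119,123]).max(2)<12); q=X[m]
A=np.c_[q[:,:2]-q[:,:2].mean(0),np.ones(len(q))]; s=np.linalg.lstsq(A,q[:,2],rcond=None)[0]; print(len(q),q.mean(0),s,(q[:,2]-A@s).std(), q[:,0].min(),q[:,0].max())
"
```

```text
t 10.35 q [-0.1807  1.0608  1.1861 -0.0599  1.6786 -1.63  ] p [ 0.54   -0.0043  0.0112] F [-0.4947 -0.2843  3.5832] op 0.059907285749044026
R [[0.7028, -0.7042, 0.1011], [-0.0749, 0.0681, 0.9949], [-0.7075, -0.7067, -0.0049]]
jaw yaw -0.10128359078949062 tilt out -0.7836137384610957 jaw z -0.004887377115197433
[ 0.0357 -0.0891 -0.0399]
172 [ 0.502  -0.0031  0.0321] [ 0.7653 -0.8108  0.0321] 0.010531618626797695 0.47715259684079725 0.8105788643722831
```

```bash
python3 -c "
from h import *
X=np.median([bpm('scene',robot.snapshot('scene')[1]) for i in range(3)],0); P=robot.snapshot('scene')[0].astype(int)
m=np.zeros((480,640),bool); m[232:246,280:304]=1
m&=(abs(P-[128,119,123]).max(2)<12)&(X[...,2]<.03)&(X[...,0]<.52); q=X[m]
A=np.c_[q[:,:2]-q[:,:2].mean(0),np.ones(len(q))]; s=np.linalg.lstsq(A,q[:,2],rcond=None)[0]; print(len(q),q.mean(0),s,(q[:,2]-A@s).std(), q[:,0].min(),q[:,0].max())
"
```

```text
171 [0.49598915 0.00168623 0.0238719 ] [0.00437421 0.00063878 0.0238719 ] 0.0012668112626311393 0.4760910476859694 0.5197999892830907
```

```bash
python3 -c "
from h import *
X=np.median([bpm('scene',robot.snapshot('scene')[1]) for i in range(2)],0)
for u0,u1,v0,v1 in ((262,274,244,248),(284,300,222,228),(330,345,270,280),(230,240,250,256)): q=X[v0:v1,u0:u1].reshape(-1,3); print(np.median(q,0), q[:,2].std())
"
```

```text
[ 0.45095949 -0.04519382  0.00521894] 0.06741277712572817
[0.43773269 0.04759838 0.00390529] 0.002209424468265277
[0.63846326 0.01342368 0.00147101] 0.0499233975436062
[ 0.4075497  -0.11728714  0.00113613] 0.0012334920466310737
```

Request:
drive_tool(
  deltas=[
    {"rx": 0, "ry": 0, "rz": 0, "tx": 0.0008, "ty": 0.0008, "tz": 0, "fingers": 1},
    {"rx": 0, "ry": 0, "rz": 0, "tx": 0, "ty": 0, "tz": 0, "fingers": 1},
  ],
)

```text
time_s: 11.0
tcp_pos: [0.5399, -0.0042, 0.011]
eef_rot: [-1.446, 0.687, 0.534]
ft_force: [0.5, -0.4, 6.2]
opening: 0.0594
```

```bash
python3 -c "
from h import *
o,R=st(); print(o['torque'])
X=np.median([bpm('scene',robot.snapshot('scene')[1]) for i in range(3)],0); P=robot.snapshot('scene')[0].astype(int)
m=np.zeros((480,640),bool); m[232:246,280:304]=1
m&=(abs(P-[128,119,123]).max(2)<12)&(X[...,2]<.03)&(X[...,0]<.52); q=X[m]
A=np.c_[q[:,:2]-q[:,:2].mean(0),np.ones(len(q))]; s=np.linalg.lstsq(A,q[:,2],rcond=None)[0]; print(len(q),q.mean(0),s,(q[:,2]-A@s).std(), q[:,0].min(),q[:,0].max())
"
```

```text
t 11.0 q [-0.1806  1.0606  1.1869 -0.0598  1.6773 -1.6299] p [ 0.5399 -0.0042  0.011 ] F [ 0.4541 -0.354   6.1932] op 0.05940853447084923
R [[0.7033, -0.7037, 0.1012], [-0.075, 0.0681, 0.9949], [-0.707, -0.7072, -0.0048]]
jaw yaw -0.1013823976581969 tilt out -0.7828729792647594 jaw z -0.004836444971037246
[0.1403 0.2406 0.0496]
169 [0.496  0.0016 0.0237] [ 0.0277 -0.0162  0.0237] 0.001176439057995436 0.4761676609442117 0.519513717480903
```

Request:
drive_tool(
  deltas=[
    {"rx": 0, "ry": 0, "rz": 0, "tx": -0.0003, "ty": -0.0003, "tz": 0, "fingers": 0.0},
    {"rx": 0, "ry": 0, "rz": 0, "tx": 0, "ty": 0, "tz": 0, "fingers": 0},
    {"rx": 0, "ry": 0, "rz": 0, "tx": 0, "ty": 0, "tz": 0, "fingers": 0},
  ],
)

```text
time_s: 11.58
tcp_pos: [0.5398, -0.0049, 0.0112]
eef_rot: [-1.448, 0.687, 0.534]
ft_force: [0.2, -1.9, 6.0]
opening: 0.0814
```

```bash
python3 -c "
from h import *
o,R=st(); print(o['torque'])
go((.49,0.0,.19),tool(-.1,0))
X=np.median([bpm('scene',robot.snapshot('scene')[1]) for i in range(3)],0); P=robot.snapshot('scene')[0].astype(int)
m=np.zeros((480,640),bool); m[232:246,280:304]=1
m&=(abs(P-[128,119,123]).max(2)<12)&(X[...,2]<.03)&(X[...,0]<.52); q=X[m]
A=np.c_[q[:,:2]-q[:,:2].mean(0),np.ones(len(q))]; s=np.linalg.lstsq(A,q[:,2],rcond=None)[0]; print(len(q),q.mean(0),s,(q[:,2]-A@s).std(), q[:,0].min(),q[:,0].max())
"
```

```text
t 11.57 q [-0.1811  1.0604  1.1872 -0.0613  1.6772 -1.6299] p [ 0.5398 -0.0049  0.0112] F [ 0.1509 -1.9303  5.9922] op 0.08140670264705442
R [[0.7032, -0.7038, 0.1006], [-0.0754, 0.0669, 0.9949], [-0.707, -0.7072, -0.006]]
jaw yaw -0.10080810138861389 tilt out -0.7829788059180566 jaw z -0.005980281114007335
[-0.1553  0.3263  0.3832]
t 11.57 q [-0.1811  1.0604  1.1872 -0.0613  1.6772 -1.6299] p [ 0.5398 -0.0049  0.0112] F [ 0.1509 -1.9303  5.9922] op 0.08140670264705442
R [[0.7032, -0.7038, 0.1006], [-0.0754, 0.0669, 0.9949], [-0.707, -0.7072, -0.006]]
jaw yaw -0.10080810138861389 tilt out -0.7829788059180566 jaw z -0.005980281114007335
shift tool [-0.1618 -0.0911 -0.0012] 0.1857
turn tool [ 0.0054 -0.0031 -0.7852]
161 [0.495  0.002  0.0215] [ 0.0205 -0.0193  0.0215] 0.0012718984656622824 0.47603274317032995 0.5190837288689321
```

Request:
drive_tool(
  deltas=[
    {"rx": 0, "ry": 0, "rz": 0, "tx": 0, "ty": -0.02, "tz": 0, "fingers": 0},
    {"rx": 0, "ry": 0, "rz": 0, "tx": 0, "ty": -0.05, "tz": 0, "fingers": 0},
    {"rx": 0, "ry": 0, "rz": 0, "tx": 0, "ty": -0.05, "tz": 0, "fingers": 0},
    {"rx": 0, "ry": 0, "rz": -0.157, "tx": 0, "ty": -0.04, "tz": 0.04, "fingers": 0},
    {"rx": 0, "ry": 0, "rz": -0.157, "tx": -0.03, "ty": 0, "tz": 0.05, "fingers": 0},
    {"rx": 0, "ry": 0, "rz": -0.157, "tx": -0.03, "ty": 0, "tz": 0.05, "fingers": 0},
    {"rx": 0, "ry": 0, "rz": -0.157, "tx": -0.03, "ty": 0, "tz": 0.05, "fingers": 0},
    {"rx": 0, "ry": 0, "rz": -0.157, "tx": -0.03, "ty": 0, "tz": 0.04, "fingers": 0},
    {"rx": 0, "ry": 0, "rz": 0, "tx": 0, "ty": 0, "tz": 0, "fingers": 0},
  ],
)

```text
time_s: 12.9
tcp_pos: [0.5603, 0.2286, 0.1684]
eef_rot: [-1.574, 0.077, -0.073]
ft_force: [0.4, -0.0, 0.4]
opening: 0.0866
```

```bash
python3 -c "
from h import *
o,R=st()
for n in ('top','scene',):
    p,d=robot.snapshot(n); cv2.imwrite('pics/i_%s_full.png'%n,p[:,:,::-1]); np.save('pics/i_%s.npy'%n,d); c=p[190:340,250:470] if n=='top' else p[180:310,220:380]
    cv2.imwrite('pics/i_%s.png'%n,cv2.resize(cv2.convertScaleAbs(c,alpha=1.6),None,fx=3.6 if n=='top' else 4.5,fy=3.6 if n=='top' else 4.5,interpolation=2)[:,:,::-1][:600,:800])
"
```

```text
t 12.9 q [ 0.2047  0.567   1.5334 -0.004   1.0448 -1.2689] p [0.5603 0.2286 0.1684] F [ 0.3896 -0.0388  0.3801] op 0.08655735419079788
R [[0.9955, -0.0029, 0.095], [-0.095, -0.0041, 0.9955], [-0.0025, -1.0, -0.0044]]
jaw yaw -0.09514952508416707 tilt out -0.0028817249872518844 jaw z -0.004390973953268651
```

View pics/i_top.png

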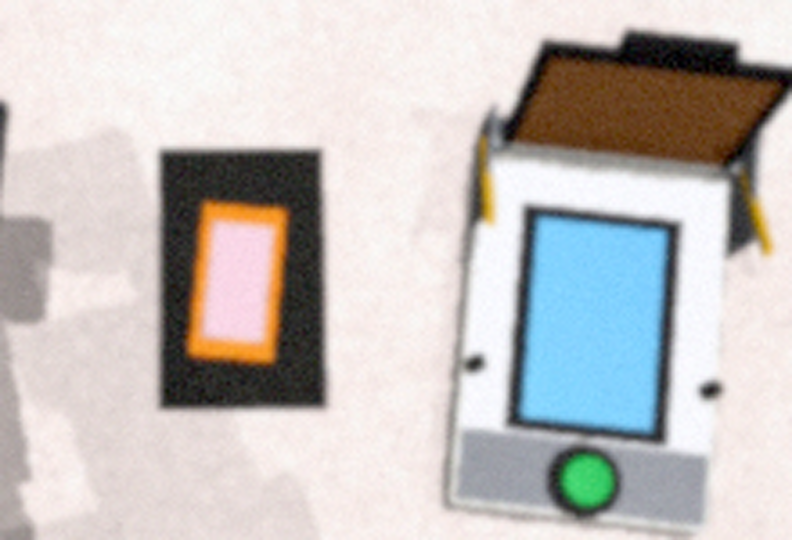

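View pics/i_scene.png

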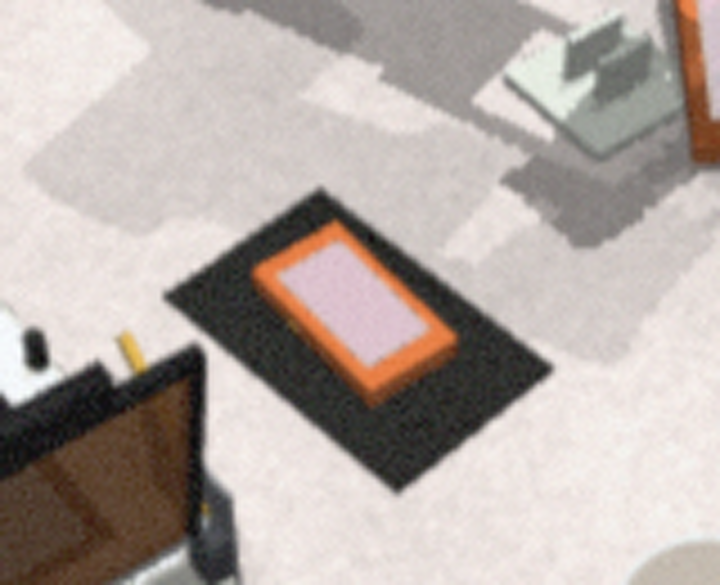

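The cassette lies flat, wholly on the pad: top-crop corners (205,200), (288,208), (273,363), (187,356), that is, full-image centre around (316,268). Next I measure its pose for the second grasp.

```bash
cat >> h.py <<'E'
def casspose(n,im,box,z,f=8):
    # orange+pink region outline in an upsampled crop -> minAreaRect -> plane z
    u0,v0,u1,v1=box; big=cv2.resize(im[v0:v1,u0:u1],None,fx=f,fy=f,interpolation=cv2.INTER_CUBIC).astype(int)
    m=((big[:,:,2]-big[:,:,0]>35)).astype(np.uint8)  # BGR: red > blue
    k=max(cv2.findContours(m,0,1)[0],key=cv2.contourArea); k=cv2.convexHull(k)
    uv=(k[:,0]+.5)/f-.5+[u0,v0]; X=plane(n,uv,z)[:,:2]
    r=cv2.minAreaRect((X*1e4).astype(np.float32)); return np.array(r[0])/1e4,np.array(r[1])/1e4,r[2]
E
python3 -c "
from h import *
im=cv2.imread('pics/i_top_full.png'); print(casspose('top',im,(295,235,338,302),.020))
im2=cv2.imread('pics/i_scene_full.png'); 
t=np.array([(205,200),(288,208),(273,363),(187,356)])/3.6+[250,190]
s=np.array([(437,322) ,(373,398),(252,272),(335,222)])/4.5+[220,180]
# order top: backleft(+x+y), backright(+x-y), frontright, frontleft ; scene: right(+x+y)=(457,340), bottom(+x-y)=(373,393), left(-x-y)=(252,272), up(-x+y)=(335,222)
s=np.array([(457,338),(373,391),(252,271),(336,221)])/4.5+[220,180]
X=tri(t,s); print(X,X.mean(0)); c=plane('top',t,.02); print(c.mean(0)); print('yaw',np.arctan2(*(c[0]+c[1]-c[2]-c[3])[[1,0]]))
c=plane('scene',s,.02); print(c.mean(0),'yaw',np.arctan2(*(c[0]+c[1]-c[2]-c[3])[[1,0]]))
"
```

```text
(array([ 0.51811362, -0.0026473 ]), array([0.0675063 , 0.11703269]), 84.11676788330078)
[[ 0.57651874  0.01983216  0.02169571]
 [ 0.57101672 -0.03875389  0.02189243]
 [ 0.46035837 -0.02688615  0.01854152]
 [ 0.46523488  0.03315019  0.01823113]] [ 0.51828218 -0.00316442  0.0200902 ]
[ 0.51767157 -0.00411344  0.02      ]
yaw -0.11117572347677408
[ 0.51896391 -0.00214671  0.02      ] yaw -0.09899642703819639
```

Request:
drive_tool(
  deltas=[
    {"rx": 0.004, "ry": 0.004, "rz": -0.003, "tx": -0.004, "ty": 0.008, "tz": -0.04, "fingers": 0},
    {"rx": 0, "ry": 0, "rz": 0, "tx": -0.004, "ty": 0.018, "tz": -0.055, "fingers": 0},
    {"rx": 0, "ry": 0, "rz": 0, "tx": -0.004, "ty": 0.022, "tz": -0.055, "fingers": 0},
    {"rx": 0, "ry": 0, "rz": 0, "tx": -0.004, "ty": 0.022, "tz": -0.055, "fingers": 0},
    {"rx": 0, "ry": 0, "rz": 0, "tx": -0.004, "ty": 0.02, "tz": -0.03, "fingers": 0},
    {"rx": 0, "ry": 0, "rz": 0, "tx": 0, "ty": 0, "tz": 0, "fingers": 0},
  ],
)

```text
time_s: 13.75
tcp_pos: [0.5233, -0.0104, 0.0758]
eef_rot: [-1.569, 0.087, -0.089]
ft_force: [-0.0, 0.0, -0.1]
opening: 0.0869
```

```bash
python3 -c "
from h import *
go((.518,-.003,.0065),tool(-.103,0))"
```

```text
t 13.75 q [-0.2334  0.6207  1.8098 -0.0005  0.71   -1.6915] p [ 0.5233 -0.0104  0.0758] F [-0.0032  0.0342 -0.0689] op 0.08686205765905859
R [[0.9937, 0.001, 0.1121], [-0.1121, -0.0006, 0.9937], [0.0011, -1.0, -0.0004]]
jaw yaw -0.11230384333095814 tilt out 0.001021333537138564 jaw z -0.00043210753182798545
shift tool [-0.0062  0.0693  0.0068] 0.0699
turn tool [ 0.0004 -0.0093  0.0011]
```

Request:
drive_tool(
  deltas=[
    {"rx": 0, "ry": -0.009, "rz": 0, "tx": -0.006, "ty": 0.02, "tz": 0.007, "fingers": 0},
    {"rx": 0, "ry": 0, "rz": 0, "tx": 0, "ty": 0.025, "tz": 0, "fingers": 0},
    {"rx": 0, "ry": 0, "rz": 0, "tx": 0, "ty": 0.018, "tz": 0, "fingers": 0},
    {"rx": 0, "ry": 0, "rz": 0, "tx": 0, "ty": 0.006, "tz": 0, "fingers": 0},
    {"rx": 0, "ry": 0, "rz": 0, "tx": 0, "ty": 0, "tz": 0, "fingers": 0},
  ],
)

```text
time_s: 14.38
tcp_pos: [0.519, 0.0008, 0.0089]
eef_rot: [-1.57, 0.072, -0.079]
ft_force: [0.3, 0.1, -1.0]
opening: 0.0877
```

```bash
python3 -c "
from h import *
go((.518,-.003,.0065),tool(-.103,0))
p,d=robot.snapshot('scene')
cv2.imwrite('pics/j.png',cv2.resize(cv2.convertScaleAbs(p[180:300,230:380],alpha=1.6),None,fx=5,fy=5,interpolation=2)[:,:,::-1])"
```

```text
t 14.38 q [-0.2139  0.7418  1.8477 -0.0004  0.5475 -1.6879] p [0.519  0.0008 0.0089] F [ 0.3182  0.066  -1.0111] op 0.08771662418855813
R [[0.9953, 0.0044, 0.0963], [-0.0963, -0.0012, 0.9954], [0.0045, -1.0, -0.0008]]
jaw yaw -0.09640500771415415 tilt out 0.004442448947253875 jaw z -0.0007585544757635065
shift tool [-0.0006  0.0024 -0.0039] 0.0046
turn tool [0.0007 0.0066 0.0045]
```

View pics/j.png

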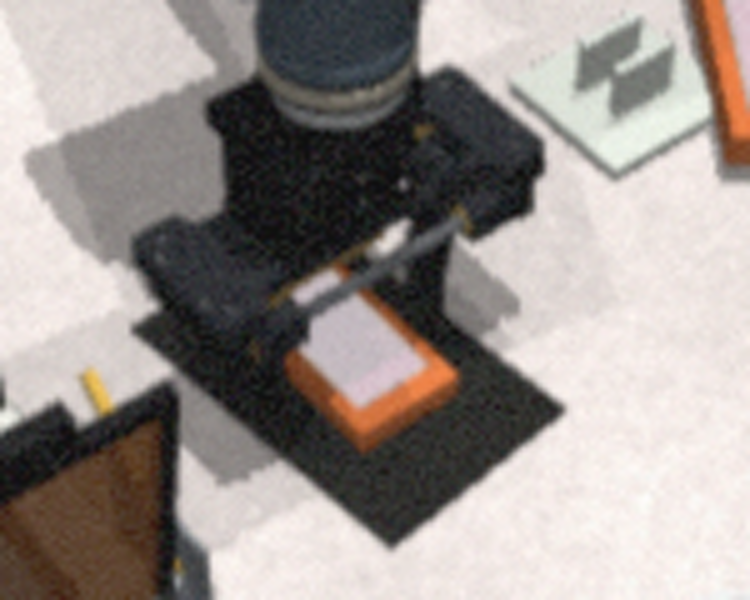

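Request:
drive_tool(
  deltas=[
    {"rx": 0, "ry": 0.006, "rz": 0.004, "tx": -0.0006, "ty": 0.0024, "tz": -0.004, "fingers": 0},
    {"rx": 0, "ry": 0, "rz": 0, "tx": 0, "ty": 0, "tz": 0, "fingers": 1},
    {"rx": 0, "ry": 0, "rz": 0, "tx": 0, "ty": 0, "tz": 0, "fingers": 1},
    {"rx": 0, "ry": 0, "rz": 0, "tx": 0, "ty": 0, "tz": 0, "fingers": 1},
    {"rx": 0, "ry": 0, "rz": 0, "tx": 0, "ty": 0, "tz": 0, "fingers": 1},
    {"rx": 0, "ry": 0, "rz": 0, "tx": 0, "ty": 0, "tz": 0, "fingers": 1},
  ],
)

```text
time_s: 15.18
tcp_pos: [0.5171, -0.0031, 0.0068]
eef_rot: [-1.57, 0.08, -0.081]
ft_force: [-0.0, 0.9, 1.3]
opening: 0.0598
```

```bash
python3 -c "
from h import *
st()"
```

```text
t 15.18 q [-0.2218  0.7456  1.8493 -0.0014  0.5464 -1.689 ] p [ 0.5171 -0.0031  0.0068] F [-0.0467  0.904   1.305 ] op 0.059843102922481246
R [[0.9948, 0.0001, 0.1022], [-0.1022, -0.0007, 0.9948], [0.0001, -1.0, -0.0007]]
jaw yaw -0.10242306333851495 tilt out 6.597205450507299e-05 jaw z -0.0007365930338059656
```

Request:
drive_tool(
  deltas=[
    {"rx": 0, "ry": 0, "rz": 0, "tx": 0, "ty": -0.01, "tz": 0, "fingers": 1},
    {"rx": 0, "ry": 0, "rz": 0, "tx": 0, "ty": -0.03, "tz": 0, "fingers": 1},
    {"rx": 0, "ry": 0, "rz": 0, "tx": 0, "ty": -0.045, "tz": 0, "fingers": 1},
    {"rx": 0, "ry": 0, "rz": 0, "tx": 0, "ty": -0.045, "tz": -0.01, "fingers": 1},
    {"rx": 0, "ry": 0, "rz": 0, "tx": -0.002, "ty": -0.01, "tz": -0.035, "fingers": 1},
    {"rx": 0, "ry": 0, "rz": 0, "tx": -0.002, "ty": 0, "tz": -0.05, "fingers": 1},
    {"rx": 0, "ry": 0, "rz": 0, "tx": -0.002, "ty": 0, "tz": -0.05, "fingers": 1},
    {"rx": 0, "ry": 0, "rz": 0, "tx": -0.002, "ty": 0, "tz": -0.05, "fingers": 1},
    {"rx": 0, "ry": 0.017, "rz": 0, "tx": -0.001, "ty": 0, "tz": -0.04, "fingers": 1},
    {"rx": 0, "ry": 0, "rz": 0, "tx": 0, "ty": 0, "tz": -0.013, "fingers": 1},
    {"rx": 0, "ry": 0, "rz": 0, "tx": 0, "ty": 0, "tz": 0, "fingers": 1},
  ],
)

```text
time_s: 16.55
tcp_pos: [0.4822, -0.2489, 0.1469]
eef_rot: [-1.569, 0.095, -0.095]
ft_force: [-0.6, 0.5, -1.8]
opening: 0.0594
```

```bash
python3 -c "
from h import *
go((.4826,-.2498,.0545),tool(-.12,0))
p,d=robot.snapshot('scene')
cv2.imwrite('pics/k.png',cv2.resize(cv2.convertScaleAbs(p[180:360,120:320],alpha=1.6),None,fx=3.3,fy=3.3,interpolation=2)[:,:,::-1])"
```

```text
t 16.55 q [-0.6823  0.5223  1.7132 -0.0004  0.9063 -2.1321] p [ 0.4822 -0.2489  0.1469] F [-0.5703  0.4565 -1.8299] op 0.05941254075173695
R [[0.9927, -0.0004, 0.1205], [-0.1205, -0.0001, 0.9927], [-0.0003, -1.0, -0.0001]]
jaw yaw -0.12076842210090195 tilt out -0.0003585319594773774 jaw z -0.00012707674567941085
shift tool [ 0.0005  0.0924 -0.0009] 0.0924
turn tool [ 0.0001 -0.0008 -0.0003]
```

View pics/k.png

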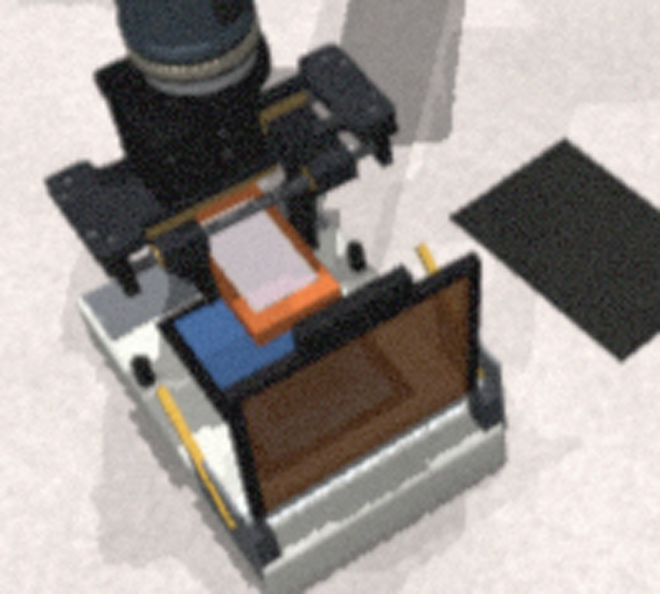

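Request:
drive_tool(
  deltas=[
    {"rx": 0, "ry": 0, "rz": 0, "tx": 0.0005, "ty": 0.015, "tz": -0.0009, "fingers": 1},
    {"rx": 0, "ry": 0, "rz": 0, "tx": 0, "ty": 0.025, "tz": 0, "fingers": 1},
    {"rx": 0, "ry": 0, "rz": 0, "tx": 0, "ty": 0.025, "tz": 0, "fingers": 1},
    {"rx": 0, "ry": 0, "rz": 0, "tx": 0, "ty": 0.017, "tz": 0, "fingers": 1},
    {"rx": 0, "ry": 0, "rz": 0, "tx": 0, "ty": 0.008, "tz": 0, "fingers": 1},
    {"rx": 0, "ry": 0, "rz": 0, "tx": 0, "ty": 0, "tz": 0, "fingers": 1},
  ],
)

```text
time_s: 17.35
tcp_pos: [0.4829, -0.2494, 0.0564]
eef_rot: [-1.569, 0.094, -0.093]
ft_force: [-0.7, -0.9, -1.2]
opening: 0.0597
```

```bash
python3 -c "
from h import *
go((.4826,-.2498,.0525),tool(-.12,0))"
```

```text
t 17.35 q [-0.682   0.6719  1.7665 -0.001   0.7037 -2.1332] p [ 0.4829 -0.2494  0.0564] F [-0.7173 -0.8893 -1.2095] op 0.059736123529802274
R [[0.9929, -0.0009, 0.1186], [-0.1186, -0.0002, 0.9929], [-0.0008, -1.0, -0.0003]]
jaw yaw -0.11890660582882172 tilt out -0.0008559366402027563 jaw z -0.00026166475845967874
shift tool [-0.0003  0.0039 -0.0004] 0.0039
turn tool [ 0.0003  0.0011 -0.0008]
```

Request:
drive_tool(
  deltas=[
    {"rx": 0, "ry": 0, "rz": 0, "tx": 0, "ty": 0.0018, "tz": 0, "fingers": 1},
    {"rx": 0, "ry": 0, "rz": 0, "tx": 0, "ty": 0.0018, "tz": 0, "fingers": 1},
    {"rx": 0, "ry": 0, "rz": 0, "tx": 0, "ty": 0.0006, "tz": 0, "fingers": 1},
    {"rx": 0, "ry": 0, "rz": 0, "tx": 0, "ty": 0, "tz": 0, "fingers": 1},
  ],
)

```text
time_s: 17.85
tcp_pos: [0.483, -0.25, 0.0528]
eef_rot: [-1.57, 0.094, -0.094]
ft_force: [-0.4, 0.4, -1.6]
opening: 0.0595
```

```bash
python3 -c "
from h import *
st()"
```

```text
t 17.85 q [-0.6827  0.678   1.768  -0.0011  0.6947 -2.1332] p [ 0.483  -0.25    0.0528] F [-0.4363  0.405  -1.5803] op 0.05954693701184074
R [[0.9929, 0.0002, 0.1192], [-0.1192, -0.001, 0.9929], [0.0003, -1.0, -0.001]]
jaw yaw -0.11950665226429869 tilt out 0.00022022255884083318 jaw z -0.001011746536471847
```

Request:
drive_tool(
  deltas=[
    {"rx": 0, "ry": 0, "rz": 0, "tx": 0, "ty": 0.0008, "tz": 0, "fingers": 1},
    {"rx": 0, "ry": 0, "rz": 0, "tx": 0, "ty": 0.0006, "tz": 0, "fingers": 1},
    {"rx": 0, "ry": 0, "rz": 0, "tx": 0, "ty": 0, "tz": 0, "fingers": 1},
  ],
)

```text
time_s: 18.23
tcp_pos: [0.4831, -0.25, 0.0528]
eef_rot: [-1.57, 0.093, -0.094]
ft_force: [-2.2, 1.4, 9.6]
opening: 0.0595
```

```bash
python3 -c "
from h import *
st()
X=np.median([bpm('scene',robot.snapshot('scene')[1]) for i in range(2)],0); p=robot.snapshot('scene')[0]
cv2.imwrite('pics/l.png',cv2.resize(cv2.convertScaleAbs(p[220:320,140:260],alpha=1.6),None,fx=6,fy=6,interpolation=2)[:,:,::-1])"
```

```text
t 18.23 q [-0.6826  0.6781  1.7683 -0.0011  0.694  -2.1332] p [ 0.4831 -0.25    0.0528] F [-2.1815  1.4214  9.5596] op 0.05950442364544705
R [[0.9929, 0.0005, 0.1191], [-0.1191, -0.0013, 0.9929], [0.0006, -1.0, -0.0012]]
jaw yaw -0.11940295087988738 tilt out 0.00048404279141529 jaw z -0.0012464704993975229
```

View pics/l.png

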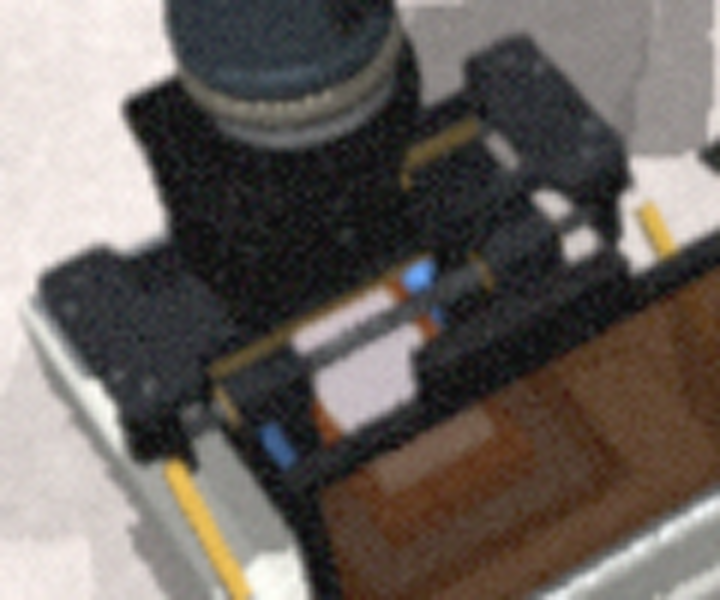

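Request:
drive_tool(
  deltas=[
    {"rx": 0, "ry": 0, "rz": 0, "tx": 0, "ty": -0.0007, "tz": 0, "fingers": 1},
    {"rx": 0, "ry": 0, "rz": 0, "tx": 0, "ty": 0, "tz": 0, "fingers": 0},
    {"rx": 0, "ry": 0, "rz": 0, "tx": 0, "ty": 0, "tz": 0, "fingers": 0},
    {"rx": 0, "ry": 0, "rz": 0, "tx": 0, "ty": 0, "tz": 0, "fingers": 0},
    {"rx": 0, "ry": 0, "rz": 0, "tx": 0, "ty": -0.02, "tz": 0, "fingers": 0},
    {"rx": 0, "ry": 0, "rz": 0, "tx": 0, "ty": -0.05, "tz": 0, "fingers": 0},
    {"rx": 0, "ry": 0, "rz": 0, "tx": 0, "ty": -0.055, "tz": 0, "fingers": 0},
    {"rx": 0, "ry": 0, "rz": 0, "tx": 0, "ty": -0.055, "tz": 0, "fingers": 0},
    {"rx": 0, "ry": 0, "rz": 0, "tx": -0.045, "ty": -0.04, "tz": 0.01, "fingers": 0.5},
    {"rx": 0, "ry": 0, "rz": 0, "tx": -0.045, "ty": -0.04, "tz": 0.03, "fingers": 1},
    {"rx": 0, "ry": 0, "rz": 0, "tx": 0, "ty": -0.02, "tz": 0.05, "fingers": 1},
    {"rx": 0, "ry": 0, "rz": 0, "tx": 0, "ty": 0, "tz": 0.05, "fingers": 1},
  ],
)

```text
time_s: 19.88
tcp_pos: [0.4138, -0.102, 0.3309]
eef_rot: [-1.572, 0.092, -0.099]
ft_force: [0.8, -0.4, -0.9]
opening: 0.0545
```

```bash
python3 -c "
from h import *
st()
for n in ('top','scene',):
    p,d=robot.snapshot(n); cv2.imwrite('pics/m_%s_full.png'%n,p[:,:,::-1]); np.save('pics/m_%s.npy'%n,d)
    c=p[180:350,340:500] if n=='top' else p[220:370,130:290]
    cv2.imwrite('pics/m_%s.png'%n,cv2.resize(cv2.convertScaleAbs(c,alpha=1.6),None,fx=3.5,fy=3.5,interpolation=2)[:,:,::-1][:600,:800])
"
```

```text
t 19.88 q [-0.5047  0.115   1.7475 -0.0005  1.2736 -1.9538] p [ 0.4138 -0.102   0.3309] F [ 0.7784 -0.3988 -0.8765] op 0.054488953782141435
R [[0.9926, 0.0046, 0.1213], [-0.1213, -0.0031, 0.9926], [0.0049, -1.0, -0.0025]]
jaw yaw -0.12157636269415292 tilt out 0.004604549828744931 jaw z -0.0025250633067173123
```

View pics/m_top.png

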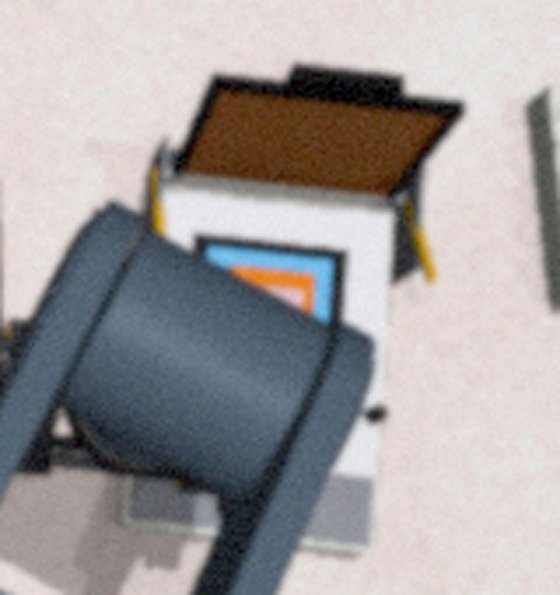

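View pics/m_scene.png

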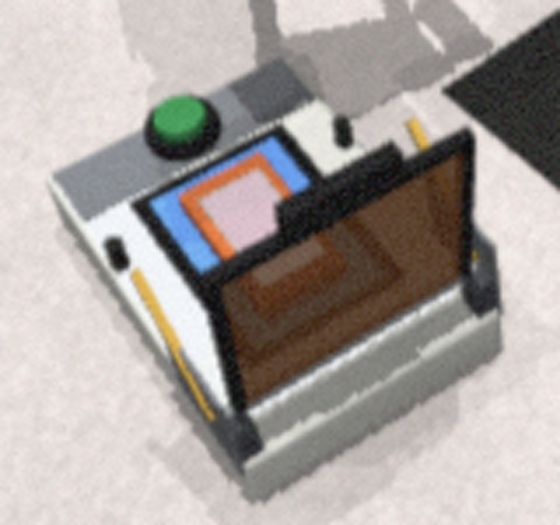

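```bash
python3 -c "
from h import *
R=Rn.from_euler('z',-.12).as_matrix(); O=np.array([.4836,-.2498,0])
s=np.array([(181,199),(265,153)])/3.5+[130,220]
print('cass front corners local',(plane('scene',s,.066)-O)@R)
w=np.array([(148,207),(282,137)])/3.5+[130,220]
print('blue',(plane('scene',w,.05)-O)@R)
t=np.array([(232,268),(312,275)])/3.5+[340,180]; print('cass back top view',(plane('top',t,.066)-O)@R)
t=np.array([(208,246),(334,257)])/3.5+[340,180]; print('blue back',(plane('top',t,.05)-O)@R)
X=bpm('top',np.load('pics/m_top.npy')); q=X[208:228:2,400:462:3].reshape(-1,3); q=(q-O)@R; q=q[(q[:,2]>.09)&(q[:,2]<.24)&(abs(q[:,1])<.07)]
c=q.mean(0); n=np.linalg.svd(q-c)[2][2]; print(len(q),c,n,((q-c)@n).std()); u=c-[.115,0,.077]; print('theta',np.arctan2(u[2],-u[0]))
go((O+R@[.182,0,0])+[0,0,.325],tool(-.12,0))
"
```

```text
cass front corners local [[-0.04919144 -0.02940292  0.066     ]
 [-0.05007433  0.03122757  0.066     ]]
blue [[-0.06909959 -0.04603888  0.05      ]
 [-0.06824583  0.05119212  0.05      ]]
cass back top view [[ 0.05238277  0.02797182  0.066     ]
 [ 0.0538747  -0.02918398  0.066     ]]
blue back [[ 0.06932677  0.04380312  0.05      ]
 [ 0.07173316 -0.04759195  0.05      ]]
196 [0.12883016 0.00208815 0.17946009] [-0.98797718 -0.00184499  0.1545888 ] 0.0010006713727313918
theta 1.704966376150193
t 19.98 q [-0.4997  0.1156  1.7514  0.0011  1.275  -1.9563] p [ 0.4124 -0.0983  0.3294] F [-0.3946 -0.6503 -0.7159] op 0.04720238040901359
R [[0.9934, 0.0002, 0.1143], [-0.1143, 0.0011, 0.9934], [0.0, -1.0, 0.0011]]
jaw yaw -0.11455938577931303 tilt out 0.00017313053824935355 jaw z 0.0011144585765572868
shift tool [ 0.2701  0.0042 -0.1434] 0.3058
turn tool [-0.0011  0.0054  0.    ]
```

Request:
drive_tool(
  deltas=[
    {"rx": 0, "ry": 0.005, "rz": 0, "tx": 0.03, "ty": 0, "tz": -0.018, "fingers": 1},
    {"rx": 0, "ry": 0, "rz": 0, "tx": 0.05, "ty": 0, "tz": -0.027, "fingers": 1},
    {"rx": 0, "ry": 0, "rz": 0, "tx": 0.052, "ty": 0, "tz": -0.027, "fingers": 1},
    {"rx": 0, "ry": 0, "rz": 0, "tx": 0.052, "ty": 0, "tz": -0.027, "fingers": 1},
    {"rx": 0, "ry": 0, "rz": 0, "tx": 0.052, "ty": 0, "tz": -0.027, "fingers": 1},
    {"rx": 0, "ry": 0, "rz": 0, "tx": 0.034, "ty": 0, "tz": -0.018, "fingers": 1},
    {"rx": 0, "ry": 0, "rz": 0, "tx": 0, "ty": 0, "tz": 0, "fingers": 1},
  ],
)

```text
time_s: 20.85
tcp_pos: [0.6644, -0.2813, 0.3263]
eef_rot: [-1.569, 0.1, -0.097]
ft_force: [-1.4, 0.1, -0.3]
opening: 0.0001
```

```bash
python3 -c "
from h import *
R=Rn.from_euler('z',-.12).as_matrix(); O=np.array([.4836,-.2498,0])
go((O+R@[.182,0,0])+[0,0,.238],tool(-.12,0))
for n in ('scene',):
    p,d=robot.snapshot(n)
    c=p[160:340,130:330]
    cv2.imwrite('pics/n_%s.png'%n,cv2.resize(cv2.convertScaleAbs(c,alpha=1.6),None,fx=3.3,fy=3.3,interpolation=2)[:,:,::-1][:600,:800])
"
```

```text
t 20.85 q [-0.5544  0.5899  1.0246 -0.0013  1.5285 -1.9992] p [ 0.6644 -0.2813  0.3263] F [-1.3615  0.0845 -0.3174] op 0.0001424993468370616
R [[0.9921, -0.0019, 0.1256], [-0.1256, -0.0003, 0.9921], [-0.0018, -1.0, -0.0006]]
jaw yaw -0.12597562267240858 tilt out -0.0018768414792357203 jaw z -0.0005764425694528841
shift tool [-0.0012  0.0882  0.0097] 0.0888
turn tool [ 0.0006 -0.006  -0.0018]
```

View pics/n_scene.png

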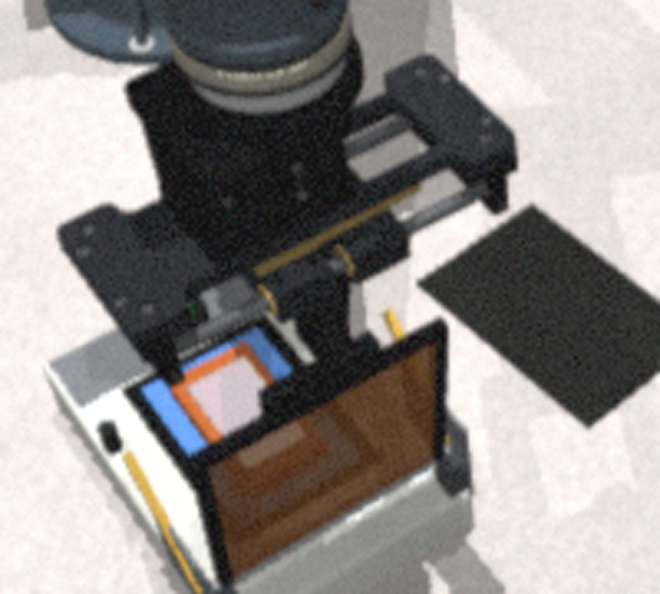

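Request:
drive_tool(
  deltas=[
    {"rx": 0, "ry": -0.006, "rz": 0, "tx": 0, "ty": 0.02, "tz": 0.009, "fingers": 1},
    {"rx": 0, "ry": 0, "rz": 0, "tx": 0, "ty": 0.035, "tz": 0, "fingers": 1},
    {"rx": 0, "ry": 0, "rz": 0, "tx": 0, "ty": 0.033, "tz": 0, "fingers": 1},
    {"rx": 0, "ry": 0, "rz": 0, "tx": 0, "ty": 0, "tz": 0, "fingers": 1},
  ],
)

```text
time_s: 21.4
tcp_pos: [0.6615, -0.2681, 0.238]
eef_rot: [-1.566, 0.099, -0.087]
ft_force: [-0.3, -0.5, 0.9]
opening: 0.0004
```

```bash
cat >> h.py <<'E'
RV=Rn.from_euler('z',-.12).as_matrix(); OV=np.array([.4836,-.2498,0])
def loc(p): return (np.array(p)-OV)@RV
def touch(th,r=.173,off=.006,w=.0095):  # TCP (viewer frame) for vertical tool, front lower corner on the tab's back face
    u=np.array([-np.cos(th),0,np.sin(th)]); n=np.array([np.sin(th),0,np.cos(th)])
    return np.array([.115,0,.077])+r*u+off*n+[w,0,0]
E
python3 -c "
from h import *
o,R=st(); print('local',loc(o['tcp_pos']))
for th in (1.71,1.5,1.3,1.1,.95,.85,.785): print(th,touch(th))
for n in ('scene',):
    p,d=robot.snapshot(n)
    c=p[160:340,130:330]
    cv2.imwrite('pics/o_%s.png'%n,cv2.resize(cv2.convertScaleAbs(c,alpha=1.6),None,fx=3.3,fy=3.3,interpolation=2)[:,:,::-1][:600,:800])
"
```

```text
t 21.4 q [-0.5408  0.6433  1.1598 -0.0009  1.3465 -1.9932] p [ 0.6615 -0.2681  0.238 ] F [-0.3016 -0.4959  0.9014] op 0.0003604977773065152
R [[0.993, -0.0073, 0.1179], [-0.1179, 0.0034, 0.993], [-0.0077, -1.0, 0.0025]]
jaw yaw -0.11821691330609495 tilt out -0.0073384737308379334 jaw z 0.0025316764605598507
local [0.1788 0.0031 0.238 ]
1.71 [0.1544 0.     0.2475]
1.5 [0.1182 0.     0.25  ]
1.3 [0.084  0.     0.2453]
1.1 [0.0514 0.     0.2339]
0.95 [0.0287 0.     0.2212]
0.85 [0.0148 0.     0.2109]
0.785 [0.0064 0.     0.2035]
```

View pics/o_scene.png

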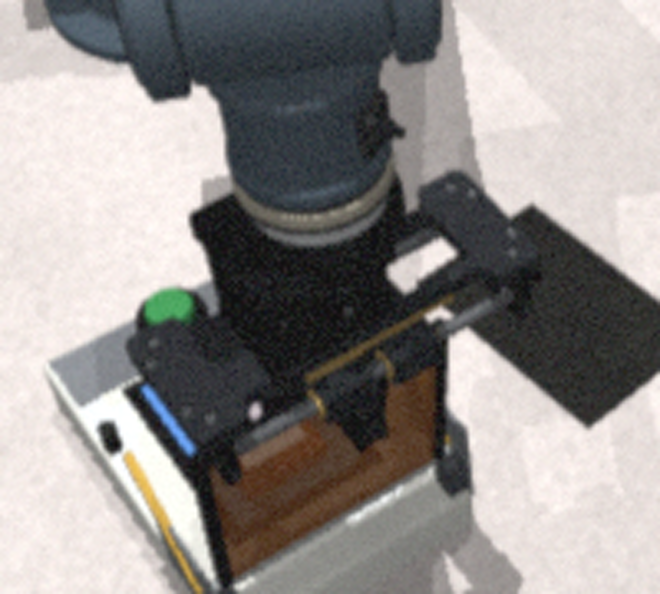

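Request:
drive_tool(
  deltas=[
    {"rx": 0, "ry": 0, "rz": -0.007, "tx": -0.015, "ty": -0.0015, "tz": -0.003, "fingers": 1},
    {"rx": 0, "ry": 0, "rz": 0, "tx": -0.015, "ty": -0.0015, "tz": 0, "fingers": 1},
    {"rx": 0, "ry": 0, "rz": 0, "tx": -0.015, "ty": -0.0015, "tz": 0, "fingers": 1},
    {"rx": 0, "ry": 0, "rz": 0, "tx": -0.016, "ty": -0.0015, "tz": 0, "fingers": 1},
    {"rx": 0, "ry": 0, "rz": 0, "tx": -0.017, "ty": 0, "tz": 0, "fingers": 1},
    {"rx": 0, "ry": 0, "rz": 0, "tx": -0.017, "ty": 0, "tz": 0, "fingers": 1},
  ],
)

```text
time_s: 22.2
tcp_pos: [0.5708, -0.2623, 0.2496]
eef_rot: [-1.573, 0.083, -0.103]
ft_force: [1.3, -1.5, -0.3]
opening: 0.0008
```

```bash
python3 -c "
from h import *
o,R=st(); print('local',loc(o['tcp_pos']))
for n in ('scene',):
    p,d=robot.snapshot(n)
    c=p[160:340,130:330]
    cv2.imwrite('pics/p_%s.png'%n,cv2.resize(cv2.convertScaleAbs(c,alpha=1.6),None,fx=3.3,fy=3.3,interpolation=2)[:,:,::-1][:600,:800])
"
```

```text
t 22.2 q [-0.6099  0.4984  1.4047  0.0033  1.2253 -2.0635] p [ 0.5708 -0.2623  0.2496] F [ 1.3367 -1.4583 -0.3255] op 0.0008424225587738777
R [[0.9929, 0.0126, 0.118], [-0.118, -0.005, 0.993], [0.0131, -0.9999, -0.0034]]
jaw yaw -0.11829852163648168 tilt out 0.012593282355067362 jaw z -0.00344849536047398
local [ 0.0881 -0.002   0.2496]
```

View pics/p_scene.png

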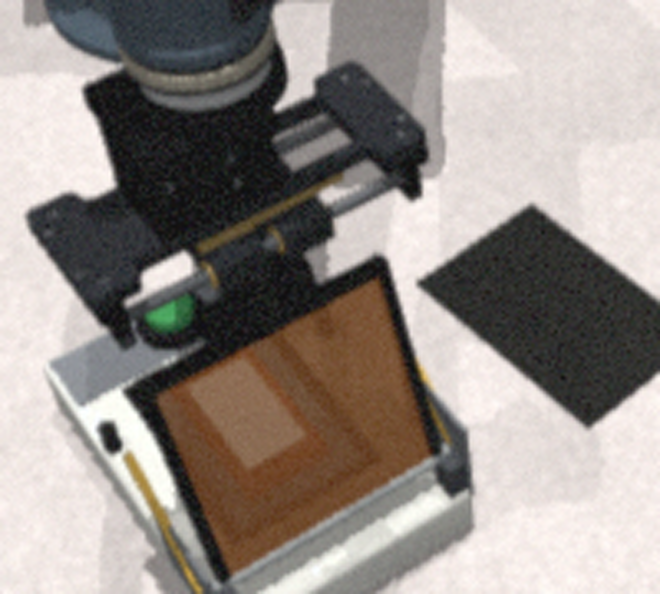

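Request:
drive_tool(
  deltas=[
    {"rx": 0, "ry": 0, "rz": 0.012, "tx": -0.012, "ty": 0.005, "tz": 0.002, "fingers": 1},
    {"rx": 0, "ry": 0, "rz": 0, "tx": -0.012, "ty": 0.005, "tz": 0, "fingers": 1},
    {"rx": 0, "ry": 0, "rz": 0, "tx": -0.012, "ty": 0.006, "tz": 0, "fingers": 1},
    {"rx": 0, "ry": 0, "rz": 0, "tx": -0.012, "ty": 0.0065, "tz": 0, "fingers": 1},
    {"rx": 0, "ry": 0, "rz": 0, "tx": -0.01, "ty": 0.006, "tz": 0, "fingers": 1},
    {"rx": 0, "ry": 0, "rz": 0, "tx": 0, "ty": 0, "tz": 0, "fingers": 1},
  ],
)

```text
time_s: 23.0
tcp_pos: [0.5108, -0.2521, 0.2172]
eef_rot: [-1.568, 0.099, -0.087]
ft_force: [-0.4, 0.2, 0.6]
opening: 0.0007
```

```bash
cat >> h.py <<'E'
def theta(name='pics/th.png',k=2):
    ds=[];
    for i in range(k):
        p,d=robot.snapshot('scene'); ds.append(bpm('scene',d))
    X=np.median(ds,0); cv2.imwrite(name,cv2.resize(cv2.convertScaleAbs(p[200:360,130:290],alpha=1.6),None,fx=3.7,fy=3.7,interpolation=2)[:,:,::-1])
    q=loc(X.reshape(-1,3)); P=p.reshape(-1,3).astype(int)
    m=(abs(q[:,1])<.07)&(q[:,0]<.105)&(q[:,0]>-.05)&(q[:,2]>.085)&(q[:,2]<.25)&(P[:,0]-P[:,2]>12)
    q=q[m]
    for _ in range(4):
        c=np.median(q,0) if _==0 else q.mean(0); n=np.linalg.svd(q-c)[2][2]; r=(q-c)@n; k=abs(r)<max(.003,1.5*abs(r).mean()); q=q[k]
    n=n*np.sign(n[2]); print('panel n',len(q),c,n,'res',r.std(),'theta(normal)',np.arctan2(n[0],n[2]))
    u=c-[.115,0,.077]; print('theta(center)',np.arctan2(u[2],-u[0]),'offset from hinge plane',u@n)
E
python3 -c "
from h import *
o,R=st(); print('local',loc(o['tcp_pos']))
theta('pics/th1.png')
"
```

```text
t 23.0 q [-0.6528  0.4623  1.574  -0.0037  1.1124 -2.1029] p [ 0.5108 -0.2521  0.2172] F [-0.4393  0.1563  0.5739] op 0.00072306076090233
R [[0.9929, -0.0076, 0.1187], [-0.1187, 0.0017, 0.9929], [-0.0078, -1.0, 0.0007]]
jaw yaw -0.11899752852020214 tilt out -0.007636633447483396 jaw z 0.0007474785848170518
local [0.0273 0.001  0.2172]
panel n 4484 [ 0.0628 -0.0022  0.1477] [0.7961 0.0001 0.6052] res 0.0011632668279449615 theta(normal) 0.9208128631425421
theta(center) 0.9346029209410153 offset from hinge plane 0.001212053363028173
```

View pics/th1.png

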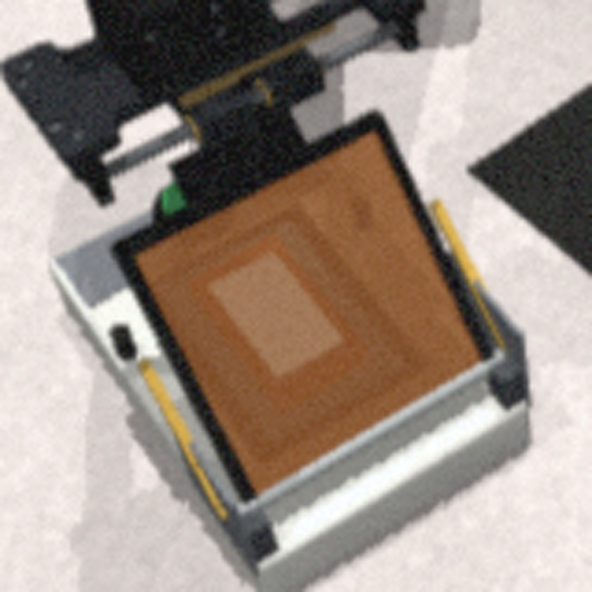

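Request:
drive_tool(
  deltas=[
    {"rx": 0, "ry": 0, "rz": -0.007, "tx": -0.006, "ty": 0.0045, "tz": 0, "fingers": 1},
    {"rx": 0, "ry": 0, "rz": 0, "tx": -0.006, "ty": 0.005, "tz": 0, "fingers": 1},
    {"rx": 0, "ry": 0, "rz": 0, "tx": -0.004, "ty": 0.0035, "tz": 0, "fingers": 1},
    {"rx": 0, "ry": 0, "rz": 0, "tx": 0, "ty": 0, "tz": 0, "fingers": 1},
  ],
)

```text
time_s: 23.6
tcp_pos: [0.4957, -0.2504, 0.2048]
eef_rot: [-1.569, 0.093, -0.094]
ft_force: [0.1, 0.2, -0.2]
opening: 0.0001
```

```bash
python3 -c "
from h import *
o,R=st(); l=loc(o['tcp_pos']); print('local',l)
c=np.array([l[0]-.0095-.115,l[2]-.077]); print('tip model',np.arctan2(c[1],-c[0])-.006/np.hypot(*c), np.hypot(*c))
theta('pics/th2.png')
"
```

```text
t 23.6 q [-0.6693  0.4561  1.6285  0.0005  1.0566 -2.1216] p [ 0.4957 -0.2504  0.2048] F [ 0.1043  0.1554 -0.1599] op 5.661262801150672e-05
R [[0.993, 0.0006, 0.1184], [-0.1184, 0.0001, 0.993], [0.0006, -1.0, 0.0001]]
jaw yaw -0.1186792532843844 tilt out 0.0005990401719975101 jaw z 0.0001295519479724283
local [0.0121 0.0008 0.2048]
tip model 0.8140908466822082 0.1701698478830936
panel n 4641 [ 0.0563 -0.002   0.1409] [ 0.7245 -0.0007  0.6893] res 0.0011905132130969936 theta(normal) 0.8103330626739541
theta(center) 0.8278868645192178 offset from hinge plane 0.0015235391507297444
```

View pics/th2.png

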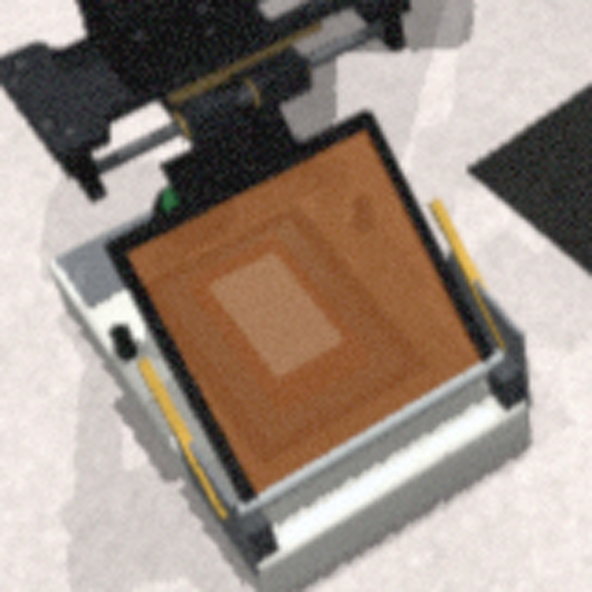

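Request:
drive_tool(
  deltas=[
    {"rx": 0, "ry": 0, "rz": 0, "tx": -0.0015, "ty": 0.0014, "tz": 0, "fingers": 1},
    {"rx": 0, "ry": 0, "rz": 0, "tx": -0.0015, "ty": 0.0014, "tz": 0, "fingers": 1},
    {"rx": 0, "ry": 0, "rz": 0, "tx": 0, "ty": 0, "tz": 0, "fingers": 1},
  ],
)

```text
time_s: 24.08
tcp_pos: [0.4934, -0.2504, 0.2024]
eef_rot: [-1.57, 0.091, -0.094]
ft_force: [0.5, -1.2, 0.2]
opening: 0.0006
```

```bash
python3 -c "
from h import *
o,R=st(); l=loc(o['tcp_pos']); print('local',l)
c=np.array([l[0]-.0095-.115,l[2]-.077]); print('tip model',np.arctan2(c[1],-c[0])-.006/np.hypot(*c), np.hypot(*c))
theta('pics/th3.png',3)
"
```

```text
t 24.07 q [-0.6718  0.4559  1.6373  0.0005  1.0463 -2.1245] p [ 0.4934 -0.2504  0.2024] F [ 0.4852 -1.1592  0.2019] op 0.0006416796621601952
R [[0.993, 0.0019, 0.118], [-0.118, -0.001, 0.993], [0.002, -1.0, -0.0008]]
jaw yaw -0.11831940385941943 tilt out 0.0018673437597060863 jaw z -0.0007530098791388995
local [0.0098 0.0006 0.2024]
tip model 0.7945693214193867 0.16989559900728368
panel n 4664 [ 0.0555 -0.0019  0.1396] [ 0.7127 -0.0002  0.7015] res 0.0011288276264916199 theta(normal) 0.793276256535546
theta(center) 0.8108432017448787 offset from hinge plane 0.0015167828678028018
```

Request:
drive_tool(
  deltas=[
    {"rx": 0, "ry": 0, "rz": 0, "tx": -0.001, "ty": 0.001, "tz": 0, "fingers": 1},
    {"rx": 0, "ry": 0, "rz": 0, "tx": 0, "ty": 0, "tz": 0, "fingers": 1},
    {"rx": 0, "ry": 0, "rz": 0, "tx": 0, "ty": -0.01, "tz": 0, "fingers": 1},
    {"rx": 0, "ry": 0, "rz": 0, "tx": 0, "ty": -0.03, "tz": 0, "fingers": 1},
    {"rx": 0, "ry": 0, "rz": 0, "tx": -0.01, "ty": -0.03, "tz": 0, "fingers": 1},
    {"rx": 0, "ry": 0, "rz": 0, "tx": -0.03, "ty": -0.01, "tz": 0, "fingers": 1},
    {"rx": 0, "ry": 0, "rz": 0, "tx": -0.035, "ty": 0, "tz": 0, "fingers": 1},
    {"rx": 0, "ry": 0, "rz": 0, "tx": -0.03, "ty": 0, "tz": 0, "fingers": 1},
  ],
)

```text
time_s: 25.22
tcp_pos: [0.3869, -0.2376, 0.282]
eef_rot: [-1.571, 0.091, -0.095]
ft_force: [-0.1, -0.3, 0.8]
opening: 0.0006
```

```bash
python3 -c "
from h import *
o,R=st(); l=loc(o['tcp_pos']); print('local',l)
theta('pics/th4.png',3)
go(OV+RV@[-.109,0,.12],tool(-.12,0))
"
```

```text
t 25.23 q [-0.7979  0.2158  1.7661  0.0003  1.1569 -2.2508] p [ 0.3869 -0.2376  0.282 ] F [-0.1364 -0.3331  0.7903] op 0.000594725189933015
R [[0.993, 0.0022, 0.1178], [-0.1178, -0.0018, 0.993], [0.0024, -1.0, -0.0016]]
jaw yaw -0.11807443689718386 tilt out 0.002221740394216946 jaw z -0.0015616577005617693
local [-0.0974  0.0005  0.282 ]
panel n 4673 [ 0.0552 -0.002   0.139 ] [ 0.7071 -0.0007  0.7071] res 0.0011569642835580025 theta(normal) 0.7853675935700345
theta(center) 0.8034397882293484 offset from hinge plane 0.0015588396731817597
t 25.38 q [-0.7977  0.2164  1.7655  0.0008  1.1569 -2.249 ] p [ 0.3873 -0.2377  0.2819] F [0.4691 0.3498 0.4112] op 0.00023263519010485132
R [[0.9928, 0.0024, 0.1195], [-0.1195, -0.0015, 0.9928], [0.0026, -1.0, -0.0012]]
jaw yaw -0.11976475618874255 tilt out 0.0024342757227932515 jaw z -0.0011805257341216957
shift tool [-0.0123  0.1619 -0.0003] 0.1623
turn tool [0.0012 0.0002 0.0026]
```

View pics/th4.png

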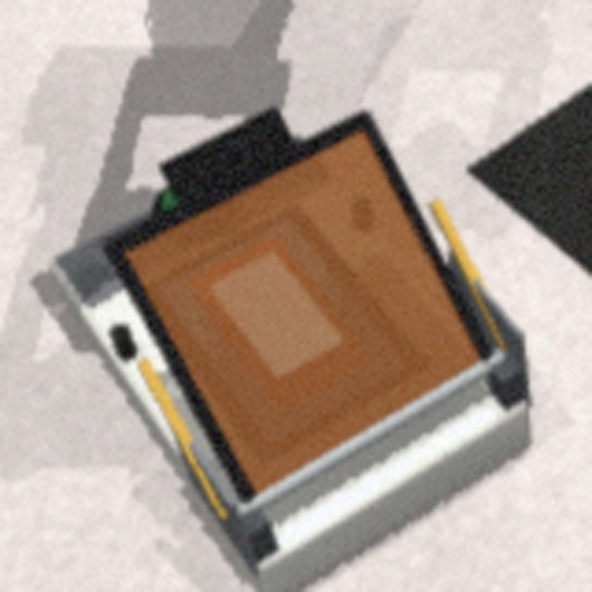

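Request:
drive_tool(
  deltas=[
    {"rx": 0, "ry": 0, "rz": 0.002, "tx": -0.0115, "ty": 0.02, "tz": 0, "fingers": 1},
    {"rx": 0, "ry": 0, "rz": 0, "tx": 0, "ty": 0.045, "tz": 0, "fingers": 1},
    {"rx": 0, "ry": 0, "rz": 0, "tx": 0, "ty": 0.05, "tz": 0, "fingers": 1},
    {"rx": 0, "ry": 0, "rz": 0, "tx": 0, "ty": 0.04, "tz": 0, "fingers": 1},
    {"rx": 0, "ry": 0, "rz": 0, "tx": 0, "ty": 0.025, "tz": 0, "fingers": 1},
    {"rx": 0, "ry": 0, "rz": 0, "tx": 0, "ty": 0.012, "tz": 0, "fingers": 1},
    {"rx": 0, "ry": 0, "rz": 0, "tx": 0, "ty": 0, "tz": 0, "fingers": 1},
  ],
)

```text
time_s: 26.25
tcp_pos: [0.3773, -0.237, 0.0888]
eef_rot: [-1.569, 0.093, -0.093]
ft_force: [-0.6, -0.3, 1.0]
opening: 0.0001
```

```bash
python3 -c "
from h import *
go([.3752,-.2365,.066],tool(-.12,0))
p,d=robot.snapshot('scene')
cv2.imwrite('pics/q.png',cv2.resize(cv2.convertScaleAbs(p[180:340,120:280],alpha=1.6),None,fx=3.7,fy=3.7,interpolation=2)[:,:,::-1])
"
```

```text
t 26.25 q [-0.8122  0.5343  1.9943 -0.001   0.6129 -2.2641] p [ 0.3773 -0.237   0.0888] F [-0.641  -0.2505  0.9798] op 7.224547057380054e-05
R [[0.993, -0.0003, 0.1178], [-0.1178, -0.0005, 0.993], [-0.0002, -1.0, -0.0005]]
jaw yaw -0.11807640176358382 tilt out -0.00030414416834373154 jaw z -0.0005185154241063028
shift tool [-0.0021  0.0228  0.0002] 0.0229
turn tool [ 0.0005  0.0019 -0.0002]
```

View pics/q.png

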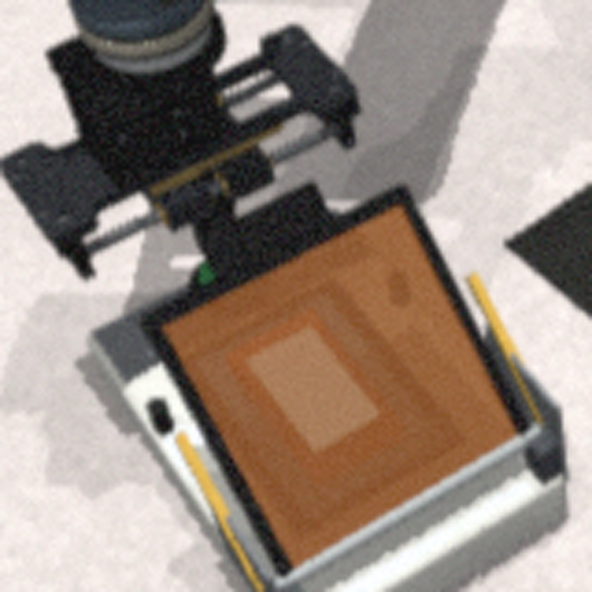

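Cover undisturbed, fingers above the button. Press in steps.

Request:
drive_tool(
  deltas=[
    {"rx": 0, "ry": 0, "rz": 0, "tx": -0.002, "ty": 0.012, "tz": 0, "fingers": 1},
    {"rx": 0, "ry": 0, "rz": 0, "tx": 0, "ty": 0.005, "tz": 0, "fingers": 1},
    {"rx": 0, "ry": 0, "rz": 0, "tx": 0, "ty": 0.003, "tz": 0, "fingers": 1},
    {"rx": 0, "ry": 0, "rz": 0, "tx": 0, "ty": 0.002, "tz": 0, "fingers": 1},
    {"rx": 0, "ry": 0, "rz": 0, "tx": 0, "ty": 0, "tz": 0, "fingers": 1},
  ],
)

```text
time_s: 26.92
tcp_pos: [0.3746, -0.2365, 0.0673]
eef_rot: [-1.57, 0.093, -0.093]
ft_force: [-1.1, 0.2, 4.3]
opening: 0.0007
```

```bash
python3 -c "
from h import *
st()"
```

```text
t 26.93 q [-0.8158  0.5787  2.0136 -0.0012  0.5486 -2.2672] p [ 0.3746 -0.2365  0.0673] F [-1.0668  0.1723  4.3234] op 0.0006820568715943248
R [[0.993, -0.0001, 0.1181], [-0.1181, -0.0009, 0.993], [0.0, -1.0, -0.0009]]
jaw yaw -0.11837994615741178 tilt out -7.223914618622179e-05 jaw z -0.000875888522255841
```

Request:
drive_tool(
  deltas=[
    {"rx": 0, "ry": 0, "rz": 0, "tx": 0, "ty": 0.001, "tz": 0, "fingers": 1},
    {"rx": 0, "ry": 0, "rz": 0, "tx": 0, "ty": 0.001, "tz": 0, "fingers": 1},
    {"rx": 0, "ry": 0, "rz": 0, "tx": 0, "ty": 0, "tz": 0, "fingers": 1},
  ],
)

```text
time_s: 27.3
tcp_pos: [0.3746, -0.2365, 0.0662]
eef_rot: [-1.57, 0.093, -0.093]
ft_force: [-1.3, 1.6, 13.8]
opening: 0.0001
```

```bash
python3 -c "
from h import *
st()"
```

```text
t 27.3 q [-0.8158  0.5811  2.0147 -0.0014  0.5446 -2.2672] p [ 0.3746 -0.2365  0.0662] F [-1.2875  1.629  13.7983] op 7.004842508753572e-05
R [[0.993, 0.0003, 0.1179], [-0.1179, -0.0014, 0.993], [0.0004, -1.0, -0.0013]]
jaw yaw -0.11818738984772 tilt out 0.00027542892546667956 jaw z -0.0013310532369753547
```

Request:
drive_tool(
  deltas=[
    {"rx": 0, "ry": 0, "rz": 0, "tx": 0, "ty": 0.0006, "tz": 0, "fingers": 1},
    {"rx": 0, "ry": 0, "rz": 0, "tx": 0, "ty": 0, "tz": 0, "fingers": 1},
  ],
)

```text
time_s: 27.55
tcp_pos: [0.3747, -0.2365, 0.0661]
eef_rot: [-1.571, 0.092, -0.093]
ft_force: [-2.9, 1.7, 19.7]
opening: 0.0006
```

Request:
drive_tool(
  deltas=[
    {"rx": 0, "ry": 0, "rz": 0, "tx": 0, "ty": -0.006, "tz": 0, "fingers": 1},
    {"rx": 0, "ry": 0, "rz": 0, "tx": 0, "ty": -0.02, "tz": 0, "fingers": 1},
    {"rx": 0, "ry": 0, "rz": 0, "tx": 0, "ty": -0.045, "tz": 0, "fingers": 1},
    {"rx": 0, "ry": 0, "rz": 0, "tx": 0, "ty": -0.05, "tz": 0, "fingers": 1},
    {"rx": 0, "ry": 0, "rz": 0, "tx": 0, "ty": -0.05, "tz": 0, "fingers": 1},
    {"rx": 0, "ry": 0, "rz": 0, "tx": 0.005, "ty": -0.02, "tz": 0.045, "fingers": 1},
    {"rx": 0, "ry": 0, "rz": 0, "tx": 0.01, "ty": 0, "tz": 0.055, "fingers": 1},
    {"rx": 0, "ry": 0, "rz": 0, "tx": 0.01, "ty": 0, "tz": 0.055, "fingers": 1},
    {"rx": 0, "ry": 0, "rz": 0, "tx": 0.01, "ty": 0, "tz": 0.055, "fingers": 1},
    {"rx": 0, "ry": 0, "rz": 0, "tx": 0.01, "ty": 0, "tz": 0.055, "fingers": 1},
    {"rx": 0, "ry": 0, "rz": 0, "tx": 0.01, "ty": 0, "tz": 0.055, "fingers": 1},
    {"rx": 0, "ry": 0, "rz": 0, "tx": 0, "ty": 0, "tz": 0.05, "fingers": 1},
  ],
)

```text
time_s: 29.05
tcp_pos: [0.4739, 0.1267, 0.255]
eef_rot: [-1.569, 0.092, -0.093]
ft_force: [-0.7, 0.4, 0.6]
opening: 0.0008
```

```bash
python3 -c "
from h import *
st(); theta('pics/th5.png',3)
for n in ('top','scene',):
    p,d=robot.snapshot(n); cv2.imwrite('pics/z_%s_full.png'%n,p[:,:,::-1]); np.save('pics/z_%s.npy'%n,d)
    if n=='top': cv2.imwrite('pics/z_top.png',cv2.resize(cv2.convertScaleAbs(p[190:345,360:480],alpha=1.6),None,fx=3.8,fy=3.8,interpolation=2)[:,:,::-1])
"
```

```text
t 29.05 q [ 0.0334  0.304   1.7223 -0.0007  1.1144 -1.4193] p [0.4739 0.1267 0.255 ] F [-0.7151  0.3852  0.5892] op 0.0008096672382184484
R [[0.9931, 0.0009, 0.1175], [-0.1175, -0.0006, 0.9931], [0.001, -1.0, -0.0005]]
jaw yaw -0.11782180137843412 tilt out 0.0009231027448339333 jaw z -0.0005243419773180991
panel n 4680 [ 0.0553 -0.0019  0.1388] [ 0.7068 -0.0004  0.7075] res 0.0011443820684568624 theta(normal) 0.7849010871066107
theta(center) 0.8031286069335563 offset from hinge plane 0.0015671905861601436
```

View pics/z_top.png

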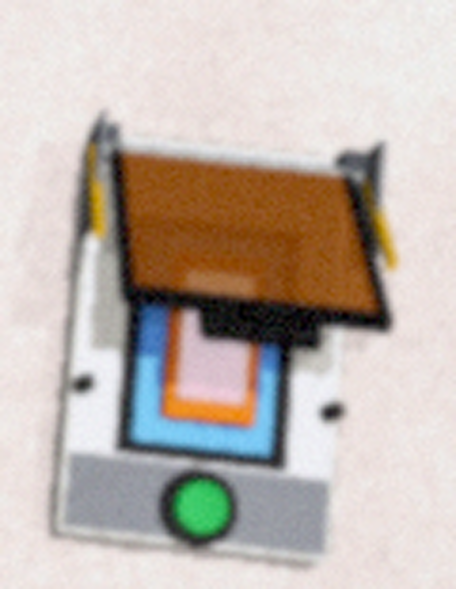

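View pics/z_scene_full.png

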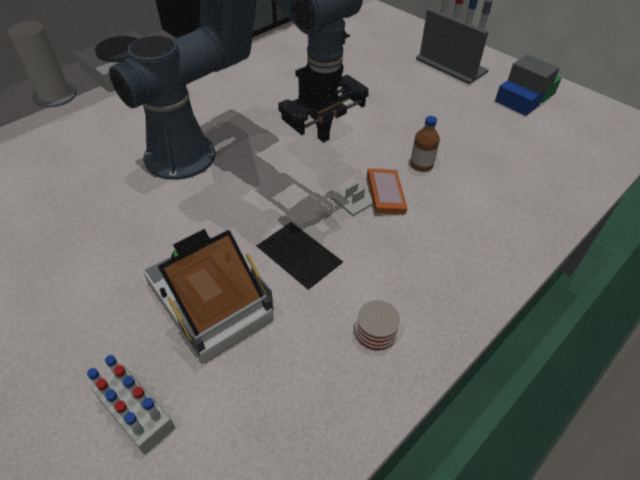

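The cover reads 0.785 rad, the button is back up, and the cassette sits inside the blue. But the larger, unlisted look-alike slab at scene (387,190) is now lying down: my retreat swing from the pad must have tipped it. I'll check the bystanders and the cassette numerically before handing in.

```bash
python3 -c "
from h import *
np.set_printoptions(precision=4,suppress=True)
a=cv2.imread('pics/scene0.png'); b=cv2.imread('pics/z_scene_full.png')
for nm,(u0,v0,u1,v1) in {'bottle':(408,112,442,172),'dishes':(352,298,404,352),'tubes':(84,350,178,452)}.items():
    A=a[v0:v1,u0:u1].astype(np.float32); B=b[v0:v1,u0:u1].astype(np.float32)
    print(nm,'mean diff',abs(A-B).mean(), cv2.phaseCorrelate(A.mean(2),B.mean(2)))
t=np.array([(161,411),(252,421)])/3.8+[360,190]; print('cass front corners local',loc(plane('top',t,.066)))
t=np.array([(133,442),(273,456)])/3.8+[360,190]; print('blue front',loc(plane('top',t,.05)))
o=robot.observe(); print('button z', loc(bpm('top',np.load('pics/z_top.npy'))[323,413]))
X=bpm('scene',np.load('pics/z_scene.npy')); print('lying slab',X[190,387],X[175,380],X[206,395])
d0=np.load('pics/top0.npy');
"

```

```text
bottle mean diff 4.123366 ((0.10404934267658561, 0.09951009588408866), 0.9371118956142002)
dishes mean diff 4.46415 ((-0.056964612805526116, -0.045810932090407874), 1.003142700927902)
tubes mean diff 4.697504 ((0.019169069106034442, -0.007424217309775827), 0.9648494752652851)
cass front corners local [[-0.0516  0.0293  0.066 ]
 [-0.0514 -0.0297  0.066 ]]
blue front [[-0.0722  0.0432  0.05  ]
 [-0.071  -0.0484  0.05  ]]
button z [-0.1091  0.0004  0.0743]
lying slab [0.5414 0.3055 0.0295] [0.4891 0.3366 0.0316] [0.5971 0.2723 0.0307]
```

```bash
python3 -c "
from h import *
print(robot.job_done())"
```

```text
the job is handed in; nothing more can be done
None
```

The job is done in the order asked and handed in at about 29 s, but I tipped over the larger look-alike slab along the way. It is not one of the listed things. It stood behind the rack, and the swing away from the pad after the first release most likely knocked it. It is now lying flat on the bench at about (0.54, 0.31). I left it there rather than risk the finished work.

- **Pad:** I gripped the cassette by its sides in the rack and turned it flat onto the pad, with its front edge pivoting on the rubber. The gripper touched bottom before the cassette was fully seated, so it settled about 2 mm when released. The pictures showed it flat and wholly on the pad.
- **Window:** I picked it up again with the tool vertical and laid it on the blue window. It lies lengthwise front to back, with about 15 mm of blue on each side and 15–20 mm at each end.
- **Cover:** The final depth fit of the panel gives 0.785 rad, and it looks parallel to the yellow bars. A second estimate, from the panel's centre point, read 0.80 rad. I trust it less because it depends on the assumed hinge position.
- **Button:** I pressed it to its stop (tip at 66 mm, about 20 N) and released it. It then read back up at its starting height.
- **Bystanders:** The bottle, dishes and tube block show no shift in the pictures (about 0.1 pixel or less). The arm was clear of everything at hand-in.

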